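Pull the chip pan out from under the T-slot plate with the chip hook

ROBOT

A 6-joint arm with a two-finger parallel gripper is mounted at the origin on the work surface. World frame = base frame: x ahead of the robot, y to its left, z up, the work surface at z = 0. Lengths are in mm, angles in rad, forces in N, time in s.
With the tool pointing down it reaches from about 400 to 925 mm from the base axis. Payload 12.5 kg.
Tool frame: the origin (TCP) lies midway between the tips of the shut fingers; the grasp point (between the pads) lies 19 mm behind it; z points along the fingers, y is the direction in which the jaws open and shut (so a half turn about z gives the same grasp; the last joint's range is limited). The gripper opens to 95 mm and grips with 3 to 60 N. Pads are 20 mm wide; open, the fingers measure 119 mm over their backs; the gripper's body (75 mm by 180 mm) begins 59 mm behind the grasp point.
Start: joints at [1.012, 0.491, 1.559, -0, 1.092, -0.106], TCP at [273.415, 562.042, 214.661] pointing down, gripper open.
Joint ranges: [-3.1, 3.1], [-0.84, 2.19], [0.05, 2.79], [-1.13, 4.28], [0.06, 2.93], [-2.69, 2.69]. Speed limits (rad/s): [2.22, 2.22, 2.79, 3.14, 3.14, 3.14].

INTERFACE

Orientations are given as [roll, pitch, yaw] about the fixed x, y, z axes, in that order (R = Rz(yaw) Ry(pitch) Rx(roll)).
In Python, from cell import env gives the robot as it stands.
- The arm moves only by the tool drive_tool, never from a script. Its argument "increments" is a list of rows, each a list of 2 entries, a list of its own where there are three numbers: the shift along the tool's x, y, z as a fraction of full scale, then the turn, a rotation vector about the tool's x, y, z as a fraction of full scale. In form: [[[x, y, z], [ax, ay, az]], ...]. A call has 1 to 5 rows; each row shifts and turns the commanded pose from where the row before left it, along the tool's axes as they then stand; what a row does not reach is not made up. Full scale, the value 1, is 30 mm for a shift and 0.08 rad for a turn. A row lasts 1/12 s, in which the tool goes at most 41.7 mm and 7.16 degrees, less where a joint would pass 70% of its speed; a pose out of reach is approached as far as the arm can. A call with a number of a shift or a turn outside -1 to 1 is refused whole. A call with a gripper value outside its range is refused whole. "jaw" is the opening, from -1 (shut) to 1 (fully open), so that 0 is half open, set as the call begins (left out, the last holds). The fingers move at their own pace and stop on an object; the grip force is fixed at half the most. Time passes only in rows, so rows that do not move let the fingers close. It gives the time, the measured TCP pose, the force and the opening at its end, in the units of the state.
- env.state(): the state, without advancing time (a new reading comes with each control period).
- env.read_camera(name): name is "scene" or "top" or "wrist"; returns a dict with "pixels" (480x640x3 uint8, blue, green, red), "vertical_fov" (degrees; the focal length in pixels is half the picture's height over the tangent of half this angle, whatever the lens; pixels are square), "cx", "cy" (the principal point, pixels), "k1" (the pictures are not rectified: a ray, as slopes to the right and down, at radius r is drawn at 1 + k1 r^2 times it, then the intrinsics apply), "world_to_cam" (4x4, takes a point from world to camera coordinates). Camera axes: x right, y down, z forward; pixel columns grow to the right and rows downward; lengths in mm; the calibration is good to about 2 mm. A picture is of the moment at which its call begins. There is no depth.
- env.job_done(): hands the job in, once; it reports no verdict.
Trained networks look in a picture, given as the dict that the camera call returned (one of the last four; its "shot" number tells which), for a name from the list of things; names that differ only in an ending like _2 or _b are one class to them, and where a whole thing is asked for, a point or a joint stands for the part that bears it (a point fixed in the world has none). Each returns a list of dicts, best first, with "score" (0 to 1); they miss things now and then, are a little off and sometimes report something else, mostly with a low value. They report only what shows in the picture. A call takes as long as a camera call. They do not tell look-alikes from the thing itself.
- env.boxes_of(target, picture): "point" ([x, y, z] in mm, in world coordinates, good to about 4 mm: the middle of the surface that is visible of it).
- env.tip_of(target, picture): "point" ([x, y, z] in mm, in world coordinates, good to about 4 mm: a listed point, or the origin of a listed thing).
The state is a dict: "t": time; "joints": joint angles; "qvel": joint speeds; "tau": joint torques, N m; "eef_pos": TCP position; "tcp_rot": TCP orientation; "ft_force": force on the tool from outside, world axes, zero at the start; "moment": the same for the moment, N m; "opening": opening from 0.0 (shut) to 1.0 (fully open).
Only numpy, scipy, OpenCV 4.12 (cv2) and the standard library are available. Lean on these libraries where they do the work, as an engineer would, in place of code of your own. Each camera call takes 0.05 s, during which the arm holds its last target.

TASK

The chip pan under the T-slot plate has to come out for emptying. First set the finished aluminium part that stands in its way upright on the blue mat, well inside its edges; then take the chip hook from its bracket, reach it under the plate, catch the pan's eye and pull the pan out to its stop, keeping the robot itself off the pan; at last hang the hook back on its bracket. Leave the other things on the bench where they are.

Things in the scene. Friction and masses are not known exactly. Their poses are not given: they have to be found in the camera images.
- station: Fixed set-up station: steel T-slot plate, 260 (x) by 250 (y) mm, underside 150 and top 176 mm above the table, on two risers. Origin on the table under its middle; its -x is the front, where the pan comes out. The risers begin at x = -42 mm: in front of them the plate is a free ledge, open below. On it a vise with workpiece fills x = 10 to 110 mm, up to 305 mm above the table.
- plate_edge (a point): Middle of the lower front edge of the T-slot plate (the ledge), 150 mm above the table and 130 mm in front of the station's middle; axes as the station. A clamp with a stud stands on the plate 80 mm behind this edge at y = +95 mm, its top 216 mm above the table.
- pan_eye (a point): Middle of the outer bar of the pan's pull eye, 45 mm above the table, at the start 10 to 24 mm behind the ledge's edge. The eye is a level D-loop of 8 mm round bar; the outer bar is straight for 54 mm along y (axes as the station). The pan's front face is 40 mm behind (+x) this point: a hole 36 mm by 60 mm between bar and face, free down to the table and up to the ledge.
- pan (a joint): How far (m) the blue sheet-steel chip pan has slid out to the station's -x: 0 = fully in, 0.150 = against its stop. It is 168 mm wide, its rim 63 mm above the table. It slides stiffly (2.5 N of rubbing) and stays where it is left.
- hook_handle (a point): Middle of the orange handle of the loose chip hook (140 g): 28 (x) by 26 (y) mm, 80 mm long (z, up). Underneath, a guard disc 36 mm across, its underside 45 mm below this point; then a straight 7 mm rod to the bend, 155 mm below this point; then a 22 mm claw towards the hook's -x, sloping 20 degrees down: tip 21 mm to -x and 162.5 mm below this point.
- hook_guard (a point): Middle of the underside of the hook's guard disc, 45 mm below the middle of the handle; axes as for the handle. This face rests on the bracket's shelf.
- bracket: Fixed grey bracket for the hook. Origin on the table under the slot's middle; -x is its open front. Shelf top 150 mm above the table, 6 mm thick, 62 mm wide (y). Slot 18 mm wide, from the open front at x = -36 to x = 36 mm; behind it the post, no higher than the shelf. Base 10 mm high, x = -38 to 62 mm. The hook hangs by its guard, rod down through the slot, at the start claw to the front.
- part_center (a point): Centre of the finished part, a loose aluminium block with X-shaped ribs, 110 mm (x) by 44 mm (y) by 70 mm high, 0.3 to 0.6 kg, standing on the table in the pan's way; this point is 35 mm above its underside.
- mat: Blue plastic mat fixed to the table, 150 x 150 mm and 5 mm thick; origin in the middle of its underside, x and y along its sides.
- cutter: Bystander, loose: a steel cutter holder standing on its face, 63 mm across and 112 mm tall, tapering upwards. Origin: its underside.
- oil: Bystander, loose: a closed yellow oil bottle, 64 mm across and 170 mm tall. Origin: its underside.
- cclamp: Bystander, loose: a dark C-clamp lying flat, about 110 x 200 mm, 22 mm high. Origin: the middle of its underside.
- wrench: Bystander, loose: a steel wrench lying flat, 170 mm long, its handle along its -x. Origin: the middle of its underside.
- brush: Bystander, loose: a bench brush lying flat, 180 mm long, its handle along its -x. Origin: the middle of its underside.
- block: Bystander, loose: a steel set-up block with three holes, 75 x 50 x 25 mm high. Origin: the middle of its underside.
- cup: Bystander, loose: an open steel cup, 72 mm across and 85 mm tall. Origin: its underside.
There are look-alikes about, which are no part of the job. What is shaped like the part that bears part_center but purple or turquoise is not meant.

How it is judged:
By the outcome, as a careful person would: the job done as asked, in the order asked, and still so for the second after the job is handed in, with the robot touching nothing.
It also fails if it takes over 72 s, if anything falls off the work surface, if the arm or the gripper's body presses on something with over 40 N, if the wrist force passes 120 N, or if a joint passes its speed limit or range.

## Working session

There is one attempt and no reset: what is moved stays moved. The work goes in short steps, Python scripts to look and compute and a tool call to move; the robot and the scene stay as the last step left them, time stands still between calls to the robot, and variables do not carry over. Pictures are saved under pics/ and viewed, and the job is handed in when it is done.

Besides the shell and the picture viewer there is one more tool, called after "Request:" as name([rows], argument=value, ...), one row to a line, values as JSON. drive_tool: Moves the arm, as the interface text tells. Its arguments: {"type":"object","properties":{"increments":{"type":"array","items":{"type":"array"}},"jaw":{"type":"number"}},"required":["increments"]}

```bash
ls; mkdir -p pics
python3 - <<'E'
from cell import env
import cv2
print(env.state())
for n in("scene","top","wrist"):
    p=env.read_camera(n); cv2.imwrite(f"pics/a_{n}.png",p["pixels"]); print(n,p["vertical_fov"],p["cx"],p["cy"],p["k1"],p["world_to_cam"].round(3).tolist() if hasattr(p["world_to_cam"],'round') else p["world_to_cam"])
    for t in ("part_center","hook_handle","bracket","station","plate_edge","pan_eye","mat"):
        try: print(t,[(round(d["score"],2),[round(float(v)) for v in d["point"]]) for d in env.tip_of(t,p)][:4])
        except Exception as e: print(t,e)
E
```

```text
pics
{'t': 0.0, 'joints': array([ 1.01238945e+00,  4.91574507e-01,  1.55947542e+00, -4.61503326e-06,
        1.09168870e+00, -1.05606808e-01]), 'qvel': array([ 2.80178255e-04, -7.84940569e-06,  4.85899950e-05,  1.51911594e-03,
       -8.97736661e-04,  4.37420095e-04]), 'tau': array([ 2.90277640e-04, -6.12612176e+01, -2.58173615e+01,  6.92852656e-02,
        4.82651917e-02, -8.05009972e-05]), 'eef_pos': array([273.2774071 , 561.80719556, 214.04352002]), 'tcp_rot': array([-3.14045264e+00, -1.16727373e-04,  2.68879465e+00]), 'ft_force': array([-0.24574094, -0.05119796,  0.79720919]), 'moment': array([ 0.00542751, -0.01048471, -0.00563611]), 'opening': 0.9995791776321261}
scene 53.20397336705386 315.12198856473606 242.2873023782756 -0.00041767265956031046 [[0.672, 0.74, -0.007, -372.775], [0.486, -0.448, -0.75, -121.504], [-0.558, 0.501, -0.661, 1449.962], [0.0, 0.0, 0.0, 1.0]]
part_center [(0.8, [226, 313, 38]), (0.76, [282, -204, 33]), (0.69, [582, -33, 37])]
hook_handle [(0.78, [654, 192, 197]), (0.69, [470, 459, -4]), (0.57, [633, 371, 2])]
bracket [(0.83, [655, 195, -1]), (0.58, [47
[... 199 characters left out ...]
88762 [[0.021, -1.0, 0.002, 45.355], [-0.99, -0.021, -0.136, 528.838], [0.136, 0.001, -0.991, 1404.059], [0.0, 0.0, 0.0, 1.0]]
part_center [(0.8, [836, 184, 37]), (0.74, [228, 308, 33]), (0.65, [286, -206, 30]), (0.64, [587, -30, 36])]
hook_handle [(0.5, [656, 198, 192])]
bracket [(0.62, [663, 195, 5])]
station []
plate_edge [(0.76, [613, -134, 151])]
pan_eye []
mat [(0.66, [446, 260, 2])]
wrist 66.05827849401078 318.667471784814 241.59250261755918 0.004643618243459685 [[0.438, 0.899, 0.0, -624.635], [0.874, -0.426, 0.235, -27.091], [0.211, -0.103, -0.972, 389.153], [0.0, 0.0, 0.0, 1.0]]
part_center [(0.89, [226, 314, 35])]
hook_handle []
bracket []
station []
plate_edge []
pan_eye []
mat []
```

View pics/a_scene.png

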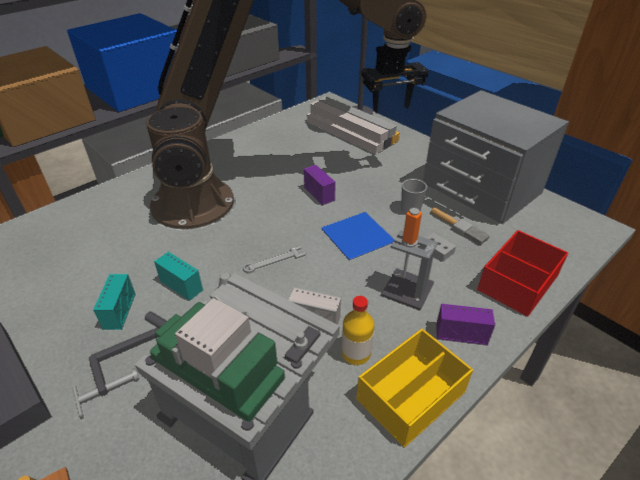

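View pics/a_top.png

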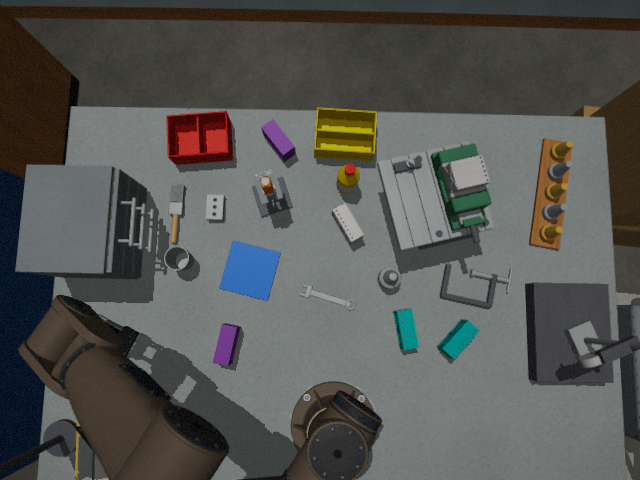

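View pics/a_wrist.png

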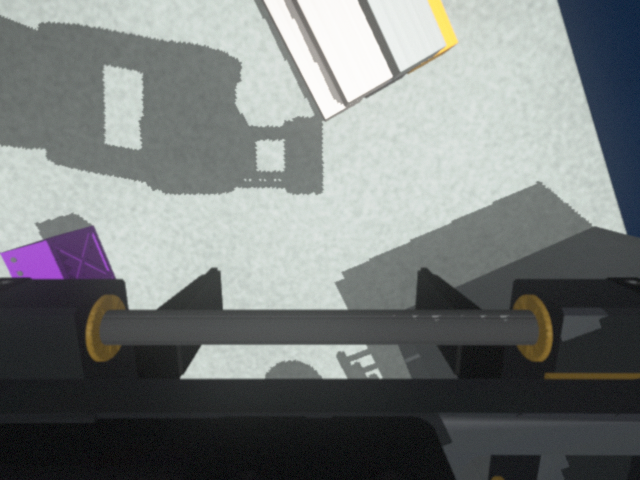

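The two pictures show these candidates for the part:
- Grey aluminium block: top (348,222), scene (316,300).
- Purple blocks: top (278,140) and (227,345).
- Turquoise blocks: top (405,330) and (458,340).
- Grey workpiece clamped in the vise: top (465,175).

I choose the grey block at (348,222), because it stands in front of the ledge. The hook is at top (268,187) on its bracket. Next I'll check close crops.

```bash
cat > h.py <<'E'
import numpy as np, cv2
def K(p):
    f=240/np.tan(np.radians(p["vertical_fov"])/2); return f
def ray(p,u,v):
    f=K(p); d=np.array([(u-p["cx"])/f,(v-p["cy"])/f]); s=d.copy()
    for _ in range(10): s=d/(1+p["k1"]*(s@s))
    W=np.array(p["world_to_cam"]); R=W[:3,:3]; t=W[:3,3]
    return -R.T@t, R.T@np.array([s[0],s[1],1])
def onz(p,u,v,z):
    o,d=ray(p,u,v); return o+d*(z-o[2])/d[2]
def proj(p,X):
    W=np.array(p["world_to_cam"]); c=W[:3,:3]@np.asarray(X,float)+W[:3,3]; s=c[:2]/c[2]; s=s*(1+p["k1"]*(s@s)); return s*K(p)+[p["cx"],p["cy"]]
def rotm(rpy):
    from scipy.spatial.transform import Rotation as R
    return R.from_euler('xyz',rpy)
def crop(p,name,u0,v0,u1,v1,k=4):
    cv2.imwrite("pics/"+name,cv2.resize(p["pixels"][v0:v1,u0:u1],None,fx=k,fy=k,interpolation=cv2.INTER_CUBIC))
E
python3 - <<'E'
from cell import env
from h import *
import pickle
p=env.read_camera("top"); s=env.read_camera("scene"); pickle.dump((p,s),open("a.pkl","wb"))
crop(p,"b_top.png",210,140,410,290); crop(s,"b_scene.png",260,180,460,330)
E
```

```text
(no output)
```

View pics/b_top.png

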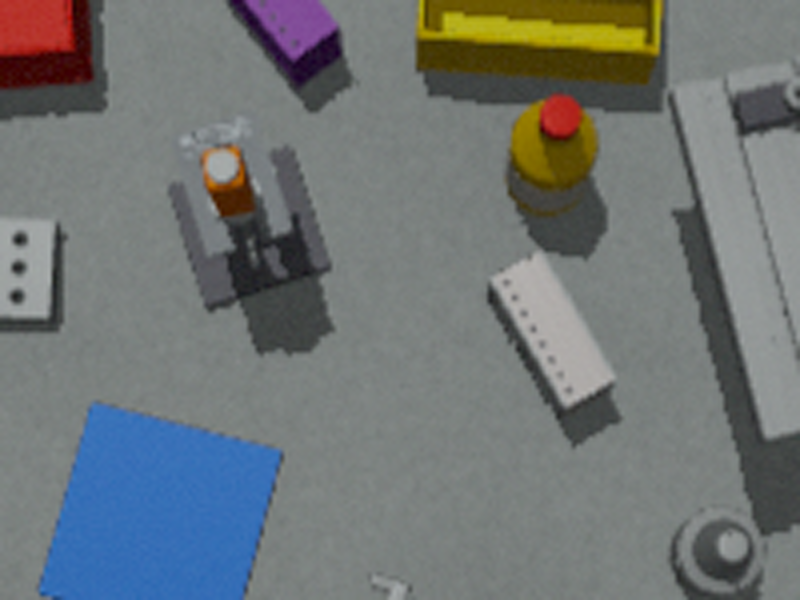

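View pics/b_scene.png

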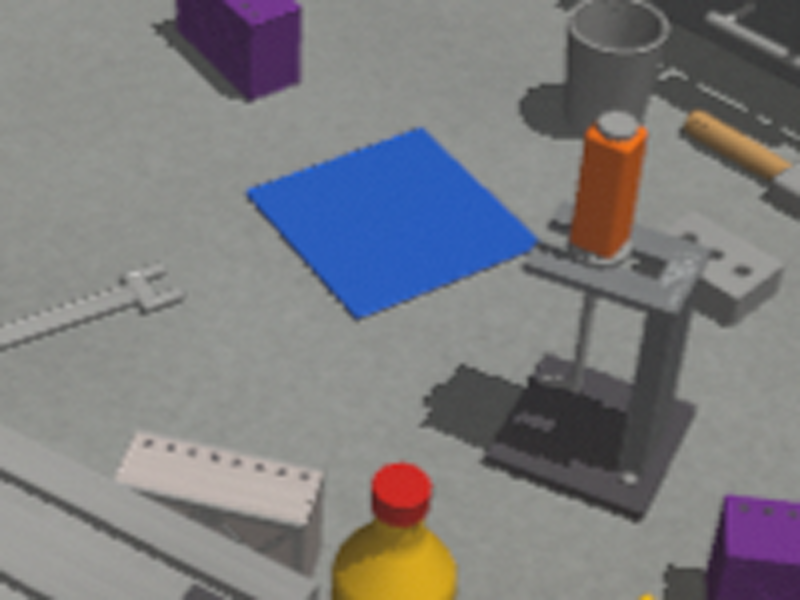

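The crops confirm the choice: the part is the aluminium block with ribs at b_top (550,330), and the hook hangs with its slot opening toward the robot at about (250,250). Next I'll fit the poses from the corners.

Run:
```python
from h import *
import pickle
p,s=pickle.load(open("a.pkl","rb"))
crop(p,"c1.png",245,160,305,220,10); crop(p,"c2.png",325,195,370,245,12);crop(p,"c3.png",370,130,510,260,5)
crop(s,"c4.png",375,200,440,310,7)
crop(s,"c5.png",190,260,350,380,5)
```

```text
(no output)
```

View pics/c1.png

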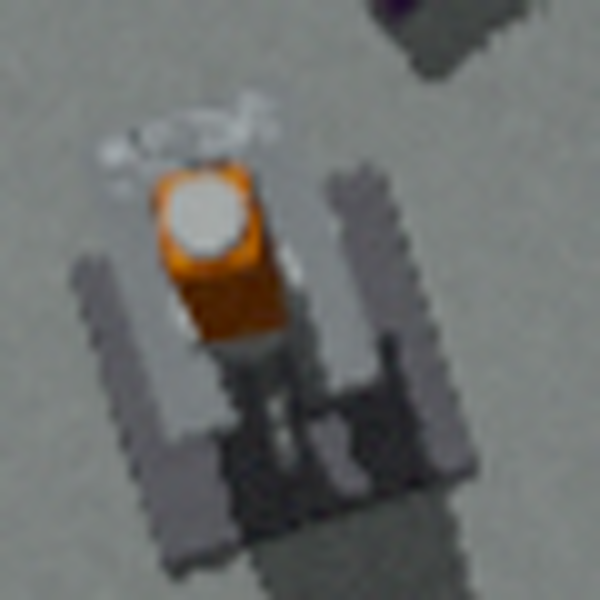

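View pics/c2.png

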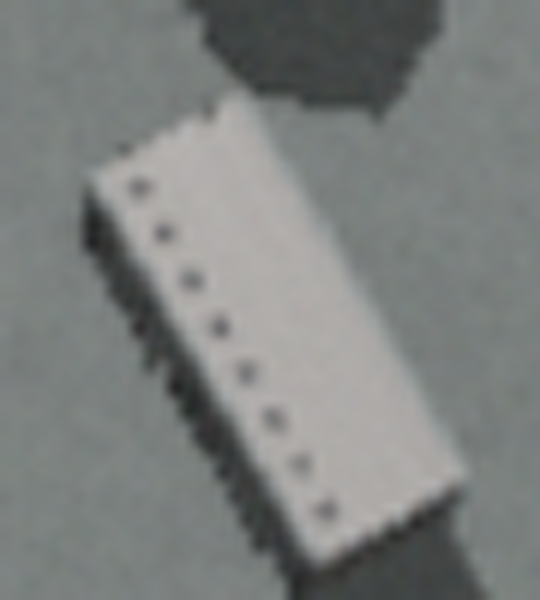

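View pics/c3.png

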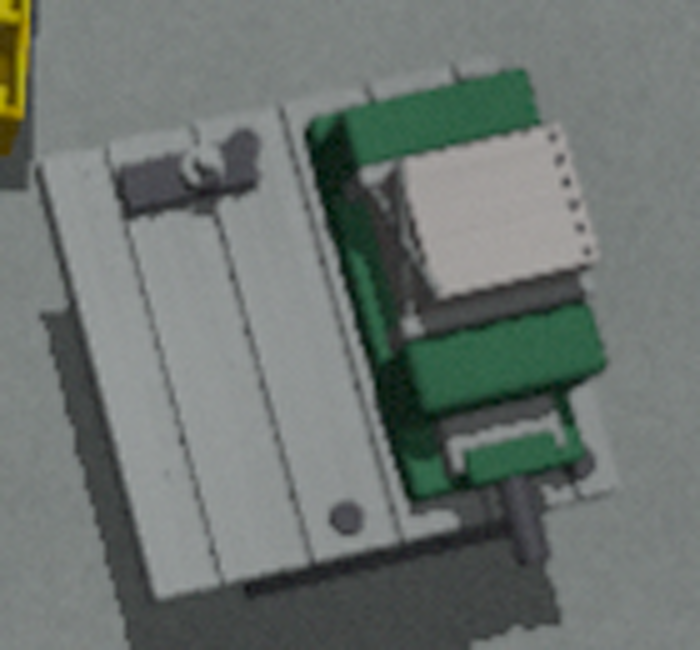

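View pics/c4.png

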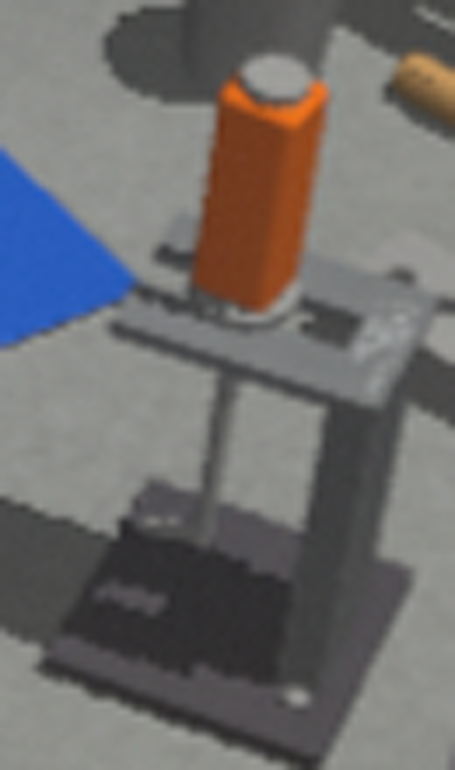

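View pics/c5.png

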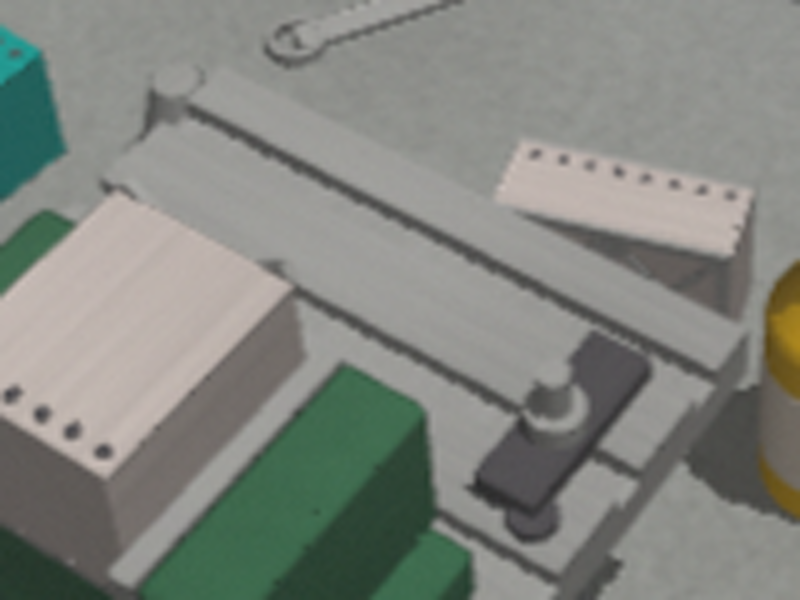

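```bash
cat > fit.py <<'E'
from h import *
from scipy.optimize import least_squares
def px(pt,u0,v0,k): return (u0+(pt[0]+.5)/k-.5, v0+(pt[1]+.5)/k-.5)
def fit(obs,x0):
    # obs: (cam, uv, local xyz); x0: x,y,yaw
    def r(q):
        c,s=np.cos(q[2]),np.sin(q[2]); o=[]
        for p,uv,l in obs:
            X=[q[0]+c*l[0]-s*l[1],q[1]+s*l[0]+c*l[1],l[2]]
            o+=list(proj(p,X)-np.array(uv))
        return o
    f=least_squares(r,x0,loss='soft_l1'); return f.x,np.array(r(f.x)).reshape(-1,2).round(1)
E
python3 - <<'E'
from fit import *
import pickle
p,s=pickle.load(open("a.pkl","rb"))
T=lambda a,b,c:[onz(p,*px(q,*b),c).round(1)[:2].tolist() for q in a]
print("part",T([(90,175),(240,92),(465,475),(315,565)],(325,195,12),70))
print("part scene", [onz(s,*px(q,190,260,5),70).round(1)[:2].tolist() for q in [(520,140),(753,188),(733,257),(495,200)]])
print("plate",T([(38,165),(155,600),(615,487)],(370,130,5),176))
print("shelf",T([(170,440),(380,380),(95,150),(265,90)],(245,160,10),150))
print("shelf scene",[onz(s,*px(q,375,200,7),150).round(1)[:2].tolist() for q in [(110,325),(180,212),(375,400),(440,300)]])
mat=[(92,402),(283,452),(245,597),(40,592)]
print("mat",T(mat,(210,140,4),5))
print("mat sc",[onz(s,*px(q,260,180,4),5).round(1)[:2].tolist() for q in [(420,127),(540,243),(358,320),(247,192)]])
E
```

```text
part [[620.3, 18.1], [641.7, -18.1], [548.4, -73.7], [525.7, -37.7]]
part scene [[529.6, -42.8], [621.9, 14.6], [644.5, -19.7], [549.8, -74.4]]
plate [[730.6, -100.5], [492.2, -163.9], [558.6, -412.1]]
shelf [[615.3, 214.7], [633.4, 157.3], [697.2, 238.5], [715.3, 191.9]]
shelf scene [[638.3, 152.0], [616.9, 211.6], [717.2, 186.0], [702.2, 239.0]]
mat [[531.9, 315.8], [496.8, 170.0], [387.3, 195.0], [387.8, 348.4]]
mat sc [[389.8, 345.2], [533.8, 311.2], [503.5, 166.0], [358.7, 201.6]]
```

Run:
```python
from cell import env
from h import *
p=env.read_camera("top"); s=env.read_camera("scene"); w=env.read_camera("wrist")
for c in(p,s):
    for t in ("oil","cutter","cup","pan_eye","hook_handle","hook_guard","block"):
        print(t,[(round(d["score"],2),[round(float(v)) for v in d["point"]]) for d in env.tip_of(t,c)][:3])
st=env.state(); W=np.array(w["world_to_cam"]); R=rotm(st["tcp_rot"]).as_matrix()
C=-W[:3,:3].T@W[:3,3]; print("cam in tool",R.T@(C-st["eef_pos"]), "\n",(R.T@W[:3,:3].T).round(3))
```

```text
oil [(0.64, [628, 370, -3]), (0.59, [716, -27, 0])]
cutter [(0.65, [425, -155, 1])]
cup [(0.81, [470, 459, 1]), (0.19, [611, 486, -2])]
pan_eye []
hook_handle [(0.49, [656, 197, 192])]
hook_guard [(0.75, [657, 195, 150])]
block [(0.88, [628, 367, 1])]
oil []
cutter [(0.74, [473, 456, -1]), (0.35, [653, 192, 196])]
cup [(0.58, [470, 458, -4]), (0.43, [416, -392, -1])]
pan_eye [(0.43, [657, 197, -1])]
hook_handle [(0.8, [655, 192, 197])]
hook_guard [(0.65, [653, 194, 152]), (0.42, [470, 457, -3]), (0.24, [438, 262, 0])]
block [(0.78, [630, 374, 1]), (0.69, [716, -27, 0])]
cam in tool [  64.51301885   -0.32060128 -170.03124139] 
 [[-0.001 -0.972 -0.235]
 [ 1.    -0.001 -0.   ]
 [-0.    -0.235  0.972]]
```

```bash
cat > plan.py <<'E'
from h import *
from scipy.spatial.transform import Rotation as Ro
def plan(tgt,rpy_or_R,st,step=36,turn=.078,maxrows=40):
    """rows to go straight to the target; prints rounded rows"""
    P=np.array(st["eef_pos"],float); R=rotm(st["tcp_rot"])
    G=rpy_or_R if isinstance(rpy_or_R,Ro) else rotm(rpy_or_R)
    n=0; rows=[]
    while n<maxrows:
        d=np.array(tgt)-P; rv=(R.inv()*G).as_rotvec()
        if np.linalg.norm(d)<.5 and np.linalg.norm(rv)<.004: break
        k=max(np.linalg.norm(d)/step, np.abs(R.inv().apply(d)).max()/29.5, np.abs(rv).max()/turn,1)
        k=np.ceil(k)
        a=(R.inv().apply(d)/k/30).round(2); b=(rv/k/.08).round(2)
        P=P+R.apply(a*30); R=R*Ro.from_rotvec(b*.08); rows.append([a.tolist(),b.tolist()]); n+=1
    for i in range(0,len(rows),5): print(str(rows[i:i+5]).replace(" ",""))
    print("end",P.round(1),R.as_euler('xyz').round(3),"n",n)
E
python3 - <<'E'
from cell import env
from plan import *
plan([589.5,-27,190],[np.pi,0,3.679],env.state())
E
```

```text
[[[-0.95,-0.69,0.04],[-0.0,0.0,-0.65]],[[-0.91,-0.73,0.04],[-0.0,0.0,-0.65]],[[-0.87,-0.78,0.04],[-0.0,0.0,-0.65]],[[-0.83,-0.83,0.04],[-0.0,0.0,-0.65]],[[-0.79,-0.87,0.04],[-0.0,0.0,-0.65]]]
[[[-0.74,-0.91,0.04],[-0.0,0.0,-0.65]],[[-0.69,-0.95,0.04],[-0.0,0.0,-0.65]],[[-0.65,-0.98,0.05],[-0.0,0.0,-0.65]],[[-0.54,-0.93,0.04],[-0.0,0.0,-0.6]],[[-0.5,-0.95,0.04],[-0.0,0.0,-0.6]]]
[[[-0.45,-0.98,0.04],[-0.0,0.0,-0.6]],[[-0.36,-0.9,0.04],[-0.0,0.0,-0.54]],[[-0.33,-0.91,0.04],[-0.0,0.0,-0.54]],[[-0.29,-0.92,0.04],[-0.0,0.0,-0.54]],[[-0.25,-0.94,0.04],[-0.0,0.0,-0.54]]]
[[[-0.2,-0.94,0.04],[-0.0,0.0,-0.54]],[[-0.16,-0.95,0.03],[-0.0,0.0,-0.54]],[[-0.12,-0.96,0.04],[-0.0,0.0,-0.53]],[[-0.08,-0.97,0.03],[-0.0,0.0,-0.54]],[[-0.05,-0.97,0.04],[-0.0,0.0,-0.53]]]
[[[0.0,-0.96,0.03],[-0.0,0.0,-0.54]]]
end [589.5 -26.9 190. ] [-3.142  0.    -2.604] n 21
```

Request:
drive_tool([
  [[-0.95, -0.7, 0.04], [0, 0, -0.65]],
  [[-0.9, -0.75, 0.04], [0, 0, -0.65]],
  [[-0.85, -0.8, 0.04], [0, 0, -0.65]],
  [[-0.8, -0.85, 0.04], [0, 0, -0.65]],
  [[-0.8, -0.85, 0.04], [0, 0, -0.65]],
], jaw=0.5)

```text
t: 2.57
eef_pos: [354.5, 404.7, 208.7]
tcp_rot: [3.141, 0.0, 2.952]
ft_force: [0.6, -0.2, -0.5]
opening: 0.76
```

Request:
drive_tool([
  [[-0.75, -0.9, 0.04], [0, 0, -0.65]],
  [[-0.7, -0.95, 0.04], [0, 0, -0.65]],
  [[-0.65, -0.95, 0.05], [0, 0, -0.65]],
  [[-0.55, -0.95, 0.04], [0, 0, -0.6]],
  [[-0.5, -0.95, 0.04], [0, 0, -0.6]],
])

```text
t: 2.98
eef_pos: [436.3, 255.1, 202.5]
tcp_rot: [3.141, 0.0, -3.08]
ft_force: [0.4, 1.1, -0.6]
opening: 0.753
```

Request:
drive_tool([
  [[-0.45, -0.95, 0.04], [0, 0, -0.6]],
  [[-0.35, -0.9, 0.04], [0, 0, -0.55]],
  [[-0.35, -0.9, 0.04], [0, 0, -0.55]],
  [[-0.3, -0.9, 0.04], [0, 0, -0.55]],
  [[-0.25, -0.95, 0.04], [0, 0, -0.55]],
])

```text
t: 3.4
eef_pos: [507.3, 126.3, 196.4]
tcp_rot: [3.142, 0.0, -2.856]
ft_force: [0.1, 0.9, 0.2]
opening: 0.749
```

Run:
```python
from cell import env
from plan import *
plan([589.5,-27,190],[np.pi,0,3.679],env.state())
```

```text
[[[-0.2,-0.95,0.04],[-0.0,0.0,-0.53]],[[-0.16,-0.95,0.04],[-0.0,0.0,-0.52]],[[-0.12,-0.96,0.03],[-0.0,0.0,-0.53]],[[-0.08,-0.96,0.04],[-0.0,0.0,-0.52]],[[-0.03,-0.97,0.03],[-0.0,0.0,-0.53]]]
[[[0.0,-0.96,0.04],[-0.0,0.01,-0.52]]]
end [589.6 -26.9 189.9] [-3.142 -0.    -2.604] n 6
```

Request:
drive_tool([
  [[-0.2, -0.95, 0.04], [0, 0, -0.5]],
  [[-0.15, -0.95, 0.04], [0, 0, -0.5]],
  [[-0.1, -0.95, 0.04], [0, 0, -0.5]],
  [[-0.05, -0.95, 0.04], [0, 0, -0.55]],
  [[-0.05, -0.95, 0.04], [0, 0, -0.55]],
])

```text
t: 3.82
eef_pos: [573.3, -1.4, 190.4]
tcp_rot: [3.142, 0.0, -2.648]
ft_force: [-0.2, -0.6, -0.7]
opening: 0.746
```

Request:
drive_tool([
  [[0, -0.95, 0.04], [0, 0, -0.5]],
  [[0, 0, 0], [0, 0, 0]],
])

```text
t: 3.98
eef_pos: [588.2, -28.9, 188.7]
tcp_rot: [-3.14, 0.001, -2.611]
ft_force: [-1.8, -0.4, -0.2]
opening: 0.749
```

Run:
```python
from cell import env
from plan import *
w=env.read_camera("wrist"); cv2.imwrite("pics/d.png",w["pixels"])
print([(round(d["score"],2),d["point"]) for t in("part_center","pan_eye") for d in env.tip_of(t,w)])
plan([589.5,-27,190],[np.pi,0,3.679],env.state())
```

```text
[(0.72, [619.7, -156.3, 45.1])]
[[[-0.07,-0.12,-0.04],[0.01,-0.0,-0.09]]]
end [589.6 -27.  190.1] [-3.141 -0.    -2.604] n 1
```

View pics/d.png

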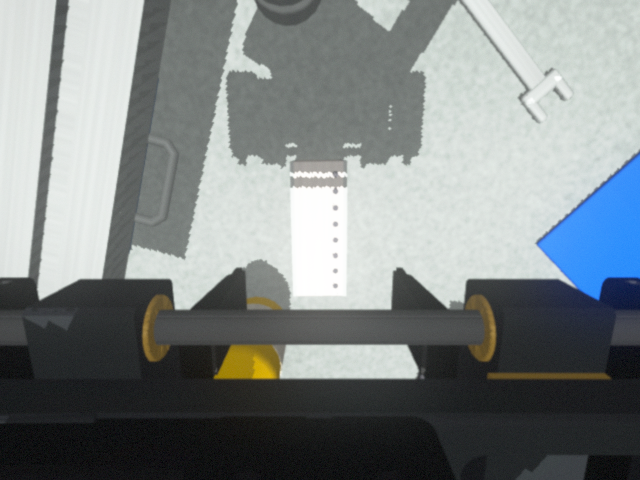

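The wrist view shows the part centred between the fingers at (319,230) and the pan's eye under the ledge, with its outer bar at about u=174, v=145 to 215.

Run:
```python
from cell import env
from plan import *
w=env.read_camera("wrist"); crop(w,"d1.png",120,110,240,260,5); import pickle; pickle.dump(w,open("w.pkl","wb"))
for q in [(291,187),(346,187),(346,296),(293,296)]: print(onz(w,*q,70).round(1))
for q in [(176,152),(173,213)]: print("bar",onz(w,*q,49).round(1), )
e=np.array([611.5,-133.5]);
for q in [(176,152),(173,213)]:
    d=onz(w,*q,45)[:2]-e; print(d@[.257,-.966], d@[.966,.257])
print("ledge",[onz(w,*q,150).round(1) for q in[(155,60),(128,230)]])
```

```text
[563.6 -64.2  70. ]
[542.  -27.3  70. ]
[619.2  19.7  70. ]
[641.6 -18.5  70. ]
bar [ 588.6 -159.3   49. ]
bar [ 635.6 -140.1   49. ]
20.512049056522198 -28.328438723736543
13.94029296530464 22.588668706827676
ledge [array([ 532.9, -155.7,  150. ]), array([ 623.4, -131.8,  150. ])]
```

View pics/d1.png

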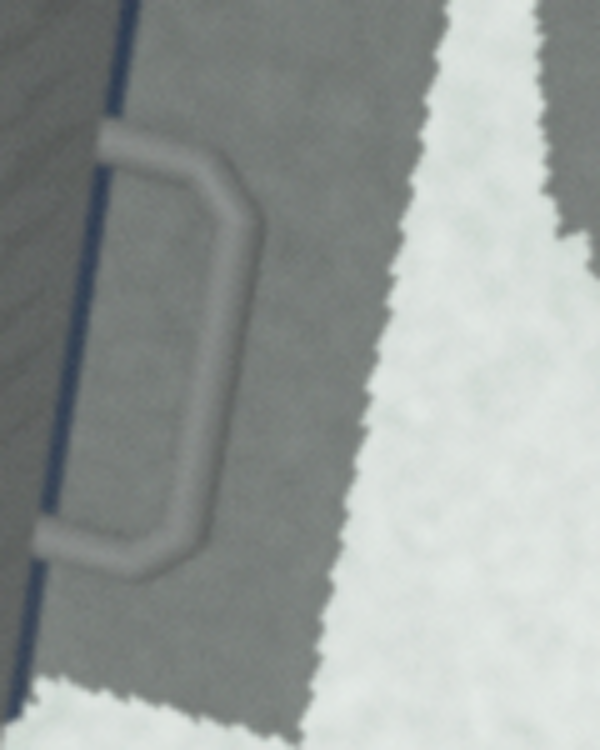

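Run:
```python
from fit import *
import pickle
w=pickle.load(open("w.pkl","rb"))
f=lambda q:px(q,120,110,5)
B=[onz(w,*f(q),45)[:2] for q in[(240,215),(195,530)]]
L=[onz(w,*f(q),150)[:2] for q in[(118,0),(38,500)]]
print(B,L)
d=B[1]-B[0]; a=np.arctan2(d[1],d[0]); print("len",np.linalg.norm(d),"ang",a)
d2=L[1]-L[0]; print("edge ang",np.arctan2(d2[1],d2[0]))
e=L[0]; n=np.array([np.sin(.26),-np.cos(.26)]); print("d",(B[0]-e)@n,(B[1]-e)@n,(L[1]-e)@n, "edge vs est",(np.array([611.5,-133.5])-e)@n, "mid",(B[0]+B[1])/2)
```

```text
[array([ 593.3280739 , -166.38861393]), array([ 645.21556964, -150.87306439])] [array([ 558.4497063 , -151.07259046]), array([ 612.63921287, -136.93178782])]
len 54.15758942124932 ang 0.2905601331812528
edge ang 0.2552585783873105
d 23.767801573867473 22.112996032924524 0.2655382966723207 edge vs est -3.3437765313100076 mid [ 619.27182177 -158.63083916]
```

Run:
```python
from cell import env
from plan import *
plan([587.5,-27.5,30],[np.pi,0,3.679],env.state(),step=28)
```

```text
[[[0.0,-0.02,0.88],[0.0,-0.0,-0.01]],[[0.0,-0.02,0.88],[0.0,-0.0,-0.01]],[[0.0,-0.02,0.89],[0.0,-0.0,-0.02]],[[0.0,-0.02,0.88],[0.0,-0.0,-0.01]],[[0.0,-0.02,0.89],[0.0,-0.0,-0.02]]]
[[[0.0,-0.02,0.88],[0.01,-0.0,-0.01]]]
end [587.7 -27.5  30.1] [-3.141 -0.    -2.604] n 6
```

Request:
drive_tool([
  [[0, -0.02, 0.9], [0, 0, -0.02]],
  [[0, -0.02, 0.9], [0, 0, -0.02]],
  [[0, -0.02, 0.9], [0, 0, -0.02]],
  [[0, -0.02, 0.9], [0, 0, 0]],
  [[0, -0.02, 0.9], [0, 0, 0]],
])

```text
t: 4.6
eef_pos: [587.5, -26.4, 53.4]
tcp_rot: [-3.141, 0.001, -2.605]
ft_force: [0.9, -0.7, 0.1]
opening: 0.752
```

Request:
drive_tool([
  [[0, 0, 0.8], [0, 0, 0]],
  [[0, 0, 0], [0, 0, 0]],
])

```text
t: 4.77
eef_pos: [585.6, -26.3, 26.6]
tcp_rot: [3.138, -0.005, -2.605]
ft_force: [-0.9, -0.7, -0.2]
opening: 0.749
```

Request:
drive_tool([
  [[0, 0, 0], [0, 0, 0]],
  [[0, 0, 0], [0, 0, 0]],
  [[0, 0, 0], [0, 0, 0]],
  [[0, 0, 0], [0, 0, 0]],
], jaw=-1)

```text
t: 5.1
eef_pos: [588.5, -27.6, 31.7]
tcp_rot: [-3.14, 0.002, -2.605]
ft_force: [-0.2, -0.3, -1.1]
opening: 0.525
```

Request:
drive_tool([
  [[0, 0, 0], [0, 0, 0]],
  [[0, 0, -0.3], [0, 0, 0]],
  [[0, 0, -0.5], [0, 0, 0]],
  [[0, 0, 0], [0, 0, 0]],
])

```text
t: 5.43
eef_pos: [588.8, -27.8, 56.6]
tcp_rot: [-3.14, 0.002, -2.606]
ft_force: [0.2, -0.5, -3.2]
opening: 0.463
```

Run:
```python
from cell import env
from plan import *
plan([448.6,257.1,110],[np.pi,0,2.905],env.state(),step=34)
```

```text
[[[-0.08,0.96,-0.16],[-0.0,0.0,0.88]],[[-0.01,0.96,-0.16],[-0.0,0.0,0.88]],[[0.06,0.96,-0.16],[-0.0,0.0,0.88]],[[0.13,0.95,-0.16],[-0.0,0.0,0.88]],[[0.19,0.94,-0.17],[-0.0,0.01,0.88]]]
[[[0.26,0.93,-0.16],[-0.0,0.0,0.88]],[[0.32,0.91,-0.16],[-0.0,0.01,0.88]],[[0.39,0.88,-0.17],[-0.0,0.0,0.87]],[[0.45,0.85,-0.16],[-0.0,0.01,0.88]],[[0.51,0.82,-0.17],[-0.0,0.0,0.87]]]
[[[0.56,0.78,-0.16],[-0.01,0.01,0.88]]]
end [448.6 257.2 109.9] [ 3.141 -0.     2.905] n 11
```

Request:
drive_tool([
  [[-0.1, 0.8, -0.5], [0, 0, 0.7]],
  [[0, 0.95, -0.4], [0, 0, 0.9]],
  [[0.05, 0.95, -0.2], [0, 0, 0.9]],
  [[0.15, 0.95, -0.2], [0, 0, 0.9]],
  [[0.2, 0.95, -0.1], [0, 0, 0.9]],
])

```text
t: 5.85
eef_pos: [524.7, 97.6, 96.7]
tcp_rot: [3.142, 0.001, -2.954]
ft_force: [0.9, 0.1, -2.8]
opening: 0.463
```

Request:
drive_tool([
  [[0.25, 0.95, -0.1], [0, 0, 0.9]],
  [[0.3, 0.9, -0.1], [0, 0, 0.9]],
  [[0.4, 0.9, -0.1], [0, 0, 0.9]],
  [[0.45, 0.85, 0], [0, 0, 0.9]],
])

```text
t: 6.18
eef_pos: [473.6, 202.4, 105.6]
tcp_rot: [3.141, 0.001, 3.042]
ft_force: [0.4, -0.8, -3.1]
opening: 0.462
```

Run:
```python
from cell import env
from plan import *
plan([448.6,257.1,70],[np.pi,0,2.905],env.state(),step=34)
```

```text
[[[0.34,0.58,0.4],[0.0,0.0,0.57]],[[0.36,0.56,0.39],[0.0,0.0,0.57]],[[0.39,0.54,0.4],[0.0,0.01,0.57]]]
end [448.5 257.   69.9] [ 3.141 -0.     2.905] n 3
```

Request:
drive_tool([
  [[0.35, 0.55, 0.4], [0, 0, 0.55]],
  [[0.35, 0.5, 0.4], [0, 0, 0.55]],
  [[0.2, 0.3, 0.2], [0, 0, 0.3]],
  [[0, 0, 0], [0, 0, 0]],
  [[0, 0, 0], [0, 0, 0]],
])

```text
t: 6.6
eef_pos: [452.6, 245.1, 74.9]
tcp_rot: [-3.141, -0.001, 2.935]
ft_force: [-0.2, -1.0, -4.5]
opening: 0.463
```

Run:
```python
from cell import env
from plan import *
w=env.read_camera("wrist"); cv2.imwrite("pics/e.png",w["pixels"]);w=env.read_camera("top"); crop(w,"e1.png",200,210,320,330,5)
plan([448.6,257.1,38],[np.pi,0,2.905],env.state(),step=20)
```

```text
[[[0.12,0.19,0.62],[0.0,0.0,0.18]],[[0.06,0.09,0.31],[0.0,0.0,0.09]],[[0.07,0.1,0.32],[0.0,0.01,0.09]]]
end [448.5 257.3  37.9] [ 3.141 -0.     2.905] n 3
```

View pics/e.png

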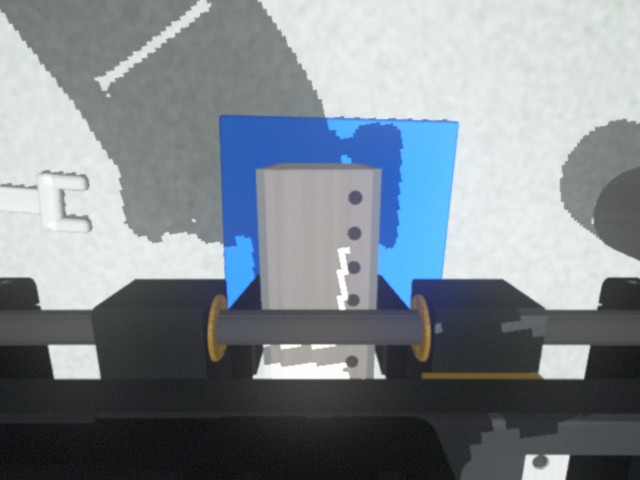

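View pics/e1.png

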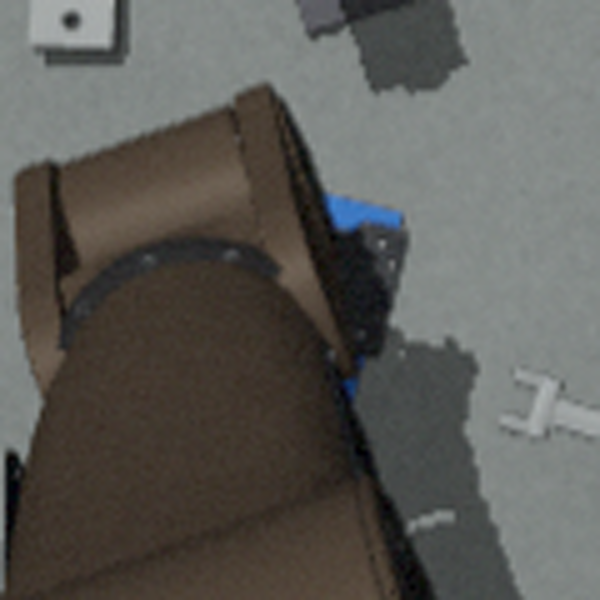

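Run:
```python
from cell import env
from plan import *
w=env.read_camera("wrist"); st=env.state()
R=rotm(st["tcp_rot"])
for q in[(220,116),(458,122),(228,308)]: 
    X=onz(w,*q,5); print(X.round(1),R.inv().apply(X-st["eef_pos"]).round(1))
for q in[(257,170),(382,170)]: 
    X=onz(w,*q,43+70-2); print("part",X.round(1),R.inv().apply(X-st["eef_pos"]).round(1))
```

```text
[356.  202.1   5. ] [ 86.6 -61.5  70.4]
[390.  345.6   5. ] [83.  86.  70.5]
[480.5 173.2   5. ] [-41.1 -64.   70.5]
part [391.4 234.4 111. ] [ 58.6 -22.6 -35.5]
part [400.6 278.1 111. ] [ 58.6  22.2 -35.5]
```

Request:
drive_tool([
  [[0.12, 0.18, 0.5], [0, 0, 0.15]],
  [[0.05, 0.1, 0.4], [0, 0, 0.1]],
  [[0.05, 0.07, 0.2], [0, 0, 0.08]],
  [[0, 0, 0], [0, 0, 0]],
  [[0, 0, 0], [0, 0, 0]],
])

```text
t: 7.17
eef_pos: [449.0, 256.3, 42.3]
tcp_rot: [-3.142, -0.0, 2.907]
ft_force: [0.2, 0.6, -3.7]
opening: 0.46
```

Request:
drive_tool([
  [[0, 0, 0], [0, 0, 0]],
])

```text
t: 7.25
eef_pos: [449.2, 256.4, 42.8]
tcp_rot: [3.141, 0.001, 2.907]
ft_force: [0.0, -0.9, -3.7]
opening: 0.461
```

Request:
drive_tool([
  [[0, 0, 0.08], [0, 0, 0]],
  [[0, 0, 0.08], [0, 0, 0]],
  [[0, 0, 0.04], [0, 0, 0]],
  [[0, 0, 0], [0, 0, 0]],
])

```text
t: 7.58
eef_pos: [448.8, 256.5, 36.4]
tcp_rot: [3.141, 0.0, 2.907]
ft_force: [-1.2, -0.2, 1.6]
opening: 0.46
```

Contact with the mat is made. Release, then rise.

Request:
drive_tool([
  [[0, 0, 0], [0, 0, 0]],
  [[0, 0, 0], [0, 0, 0]],
  [[0, 0, 0], [0, 0, 0]],
], jaw=0.3)

```text
t: 7.83
eef_pos: [448.9, 256.6, 36.3]
tcp_rot: [3.141, 0.0, 2.907]
ft_force: [0.2, -0.1, -0.6]
opening: 0.609
```

Request:
drive_tool([
  [[0, 0, -0.4], [0, 0, 0]],
  [[0, 0, -0.9], [0, 0, 0]],
  [[0, 0, -1], [0, 0, 0]],
  [[0, 0, -1], [0, 0, 0]],
  [[0, 0, -1], [0, 0, 0]],
])

```text
t: 8.25
eef_pos: [448.5, 256.5, 166.6]
tcp_rot: [3.142, -0.0, 2.907]
ft_force: [-0.4, 0.1, -0.7]
opening: 0.652
```

Request:
drive_tool([
  [[0, 0, -1], [0, 0, 0]],
  [[0, 0, -1], [0, 0, 0]],
  [[0, 0, -1], [0, 0, 0]],
  [[0, 0, -1], [0, 0, 0]],
  [[0, 0, -1], [0, 0, 0]],
])

```text
t: 8.67
eef_pos: [448.4, 256.4, 316.9]
tcp_rot: [3.141, 0.0, 2.907]
ft_force: [0.4, 0.2, -0.4]
opening: 0.649
```

Request:
drive_tool([
  [[0, 0, -0.5], [0, 0, 0]],
  [[0, 0, 0], [0, 0, 0]],
])

```text
t: 8.83
eef_pos: [449.5, 256.9, 333.6]
tcp_rot: [3.138, 0.005, 2.907]
ft_force: [0.3, 0.5, -0.7]
opening: 0.652
```

Run:
```python
from cell import env
from plan import *
w=env.read_camera("wrist"); cv2.imwrite("pics/f.png",w["pixels"])
# TCP over hook, x/y tool aligned: yaw 1.90
plan([655,195.5,290],[np.pi,0,1.90],env.state(),step=36)
```

```text
[[[-0.55,-0.03,0.11],[0.0,0.0,0.97]],[[-0.55,0.01,0.11],[0.0,0.0,0.97]],[[-0.55,0.06,0.11],[0.0,0.0,0.97]],[[-0.54,0.1,0.11],[0.0,0.0,0.97]],[[-0.53,0.14,0.11],[0.0,0.0,0.97]]]
[[[-0.52,0.18,0.11],[0.0,0.0,0.97]],[[-0.51,0.22,0.1],[0.01,0.0,0.97]],[[-0.49,0.26,0.11],[0.0,0.0,0.97]],[[-0.46,0.29,0.1],[0.01,0.0,0.97]],[[-0.44,0.33,0.11],[0.0,0.0,0.97]]]
[[[-0.41,0.36,0.1],[0.01,0.0,0.96]],[[-0.39,0.4,0.11],[0.0,0.0,0.97]],[[-0.35,0.42,0.1],[0.01,0.01,0.96]]]
end [654.8 195.5 290.1] [-3.142 -0.     1.9  ] n 13
```

View pics/f.png

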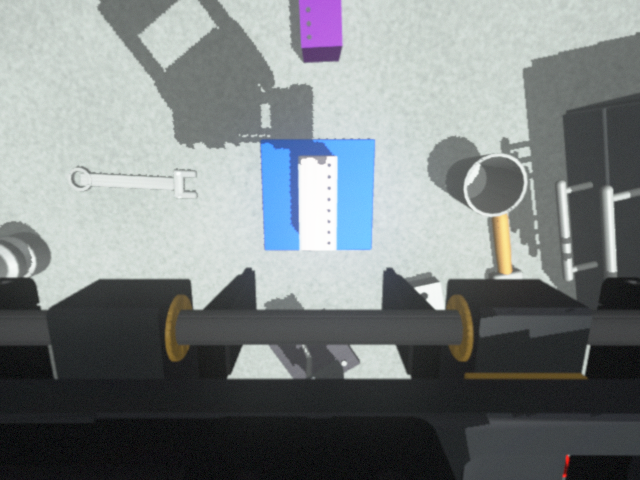

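The part stands upright on the mat with margins all round: mat (260-375,140-250), part (300-337,155-250). On to the hook.

Request:
drive_tool([
  [[-0.55, -0.03, 0.1], [0, 0, 0.97]],
  [[-0.55, 0, 0.1], [0, 0, 0.97]],
  [[-0.55, 0.05, 0.1], [0, 0, 0.97]],
  [[-0.55, 0.1, 0.1], [0, 0, 0.97]],
  [[-0.55, 0.15, 0.1], [0, 0, 0.97]],
], jaw=0.5)

```text
t: 9.3
eef_pos: [528.9, 232.0, 313.2]
tcp_rot: [-3.14, -0.002, 2.515]
ft_force: [0.1, -0.8, 0.2]
opening: 0.751
```

Request:
drive_tool([
  [[-0.5, 0.2, 0.1], [0, 0, 0.97]],
  [[-0.5, 0.2, 0.1], [0, 0, 0.97]],
  [[-0.5, 0.25, 0.1], [0, 0, 0.97]],
  [[-0.45, 0.3, 0.05], [0, 0, 0.97]],
  [[-0.45, 0.35, 0.05], [0, 0, 0.97]],
])

```text
t: 9.72
eef_pos: [608.0, 209.0, 300.9]
tcp_rot: [-3.139, -0.001, 2.127]
ft_force: [0.7, 0.1, 0.8]
opening: 0.751
```

Request:
drive_tool([
  [[-0.1, 0.35, 0], [0, 0, 0.97]],
  [[0, 0.35, 0], [0, 0, 0.97]],
  [[0, 0.35, 0], [0, 0, 0.97]],
  [[0, 0, 0], [0, 0, 0]],
])

```text
t: 10.05
eef_pos: [637.9, 221.7, 300.5]
tcp_rot: [-3.139, -0.0, 1.895]
ft_force: [0.3, -0.0, 0.3]
opening: 0.753
```

Run:
```python
from cell import env
from plan import *
w=env.read_camera("wrist"); cv2.imwrite("pics/g.png",w["pixels"])
s=env.read_camera("scene"); crop(s,"g1.png",340,130,500,310,4)
for t in("hook_handle","hook_guard","bracket"): print(t,[(round(d["score"],2),d["point"]) for c in(w,s) for d in env.tip_of(t,c)[:2]])
plan([655.5,194.5,300],[np.pi,0,1.90],env.state(),step=36)
```

```text
hook_handle [(0.67, [656.3, 195.0, 195.6]), (0.84, [654.5, 193.3, 195.0])]
hook_guard [(0.88, [657.6, 192.8, 147.6]), (0.76, [654.0, 190.7, 152.1])]
bracket [(0.87, [661.3, 193.1, -1.7]), (0.81, [655.9, 195.9, 0.1])]
[[[-0.52,0.15,0.06],[0.0,-0.0,-0.0]],[[-0.53,0.15,0.05],[0.0,-0.0,-0.01]]]
end [655.5 194.5 300. ] [ 3.141 -0.     1.9  ] n 2
```

View pics/g.png

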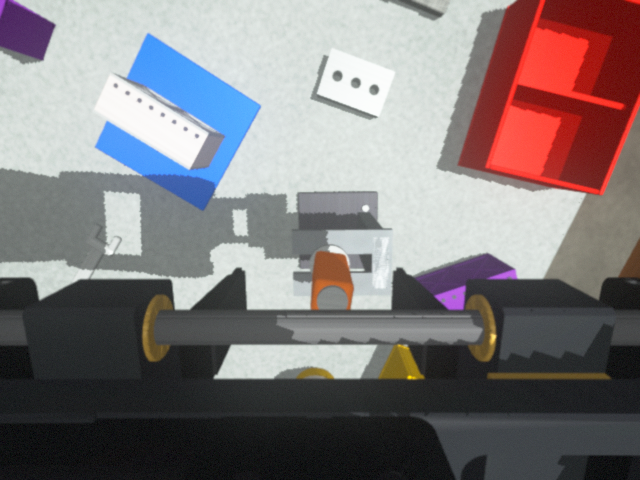

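View pics/g1.png

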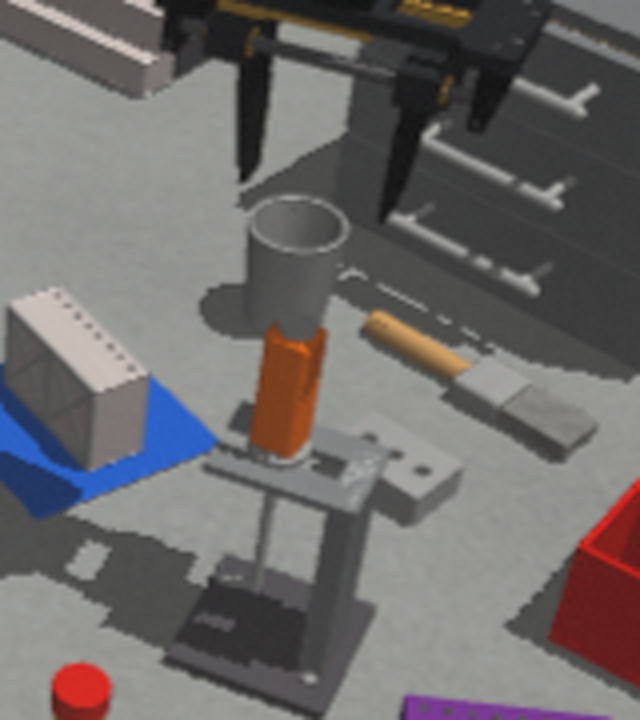

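Request:
drive_tool([
  [[-0.55, 0.15, 0.1], [0, 0, 0]],
  [[-0.55, 0.15, 0.4], [0, 0, 0]],
  [[0, 0, 0.7], [0, 0, 0]],
  [[0, 0, 0.7], [0, 0, 0]],
  [[0, 0, 0], [0, 0, 0]],
])

```text
t: 10.87
eef_pos: [655.5, 191.2, 241.0]
tcp_rot: [-3.135, -0.001, 1.897]
ft_force: [-0.3, -0.7, -0.6]
opening: 0.75
```

Run:
```python
from cell import env
from plan import *
plan([655.5,194,195],[np.pi,0,1.90],env.state(),step=28)
```

```text
[[[0.04,0.02,0.77],[-0.04,-0.01,-0.02]],[[0.05,0.02,0.76],[-0.05,-0.0,-0.02]]]
end [655.5 194.1 195.1] [ 3.141 -0.     1.9  ] n 2
```

Request:
drive_tool([
  [[0.03, 0.02, 0.75], [0, 0, -0.04]],
  [[0.03, 0.02, 0.75], [0, 0, 0]],
  [[0, 0, 0], [0, 0, 0]],
  [[0, 0, 0], [0, 0, 0]],
])

```text
t: 11.2
eef_pos: [657.0, 194.6, 201.0]
tcp_rot: [-3.14, -0.0, 1.901]
ft_force: [0.0, -0.2, 1.2]
opening: 0.747
```

Request:
drive_tool([
  [[0, 0, 0], [0, 0, 0]],
  [[0, 0, 0], [0, 0, 0]],
  [[0, 0, 0], [0, 0, 0]],
  [[0, 0, 0], [0, 0, 0]],
  [[0, 0, 0], [0, 0, 0]],
], jaw=-1)

```text
t: 11.62
eef_pos: [657.0, 195.3, 201.8]
tcp_rot: [3.141, 0.0, 1.902]
ft_force: [0.2, -0.6, -0.1]
opening: 0.459
```

Request:
drive_tool([
  [[0, 0, 0], [0, 0, 0]],
  [[0, 0, 0], [0, 0, 0]],
])

```text
t: 11.78
eef_pos: [656.8, 195.2, 201.3]
tcp_rot: [3.141, 0.0, 1.902]
ft_force: [-0.9, 0.3, 0.5]
opening: 0.316
```

Run:
```python
from cell import env
from plan import *
s=env.read_camera("scene"); crop(s,"i1.png",340,130,500,310,4)
w=env.read_camera("wrist"); crop(w,"i2.png",220,150,420,300,4)
print(env.state()["eef_pos"],env.state()["tcp_rot"])
```

```text
[656.88542136 195.2490188  201.27239158] [ 3.14134457e+00 -6.83641478e-06  1.90166824e+00]
```

View pics/i1.png

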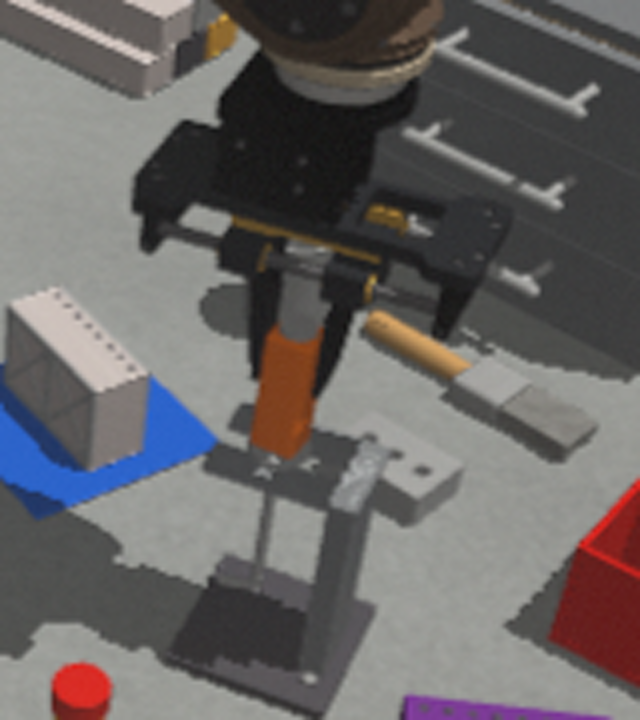

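View pics/i2.png

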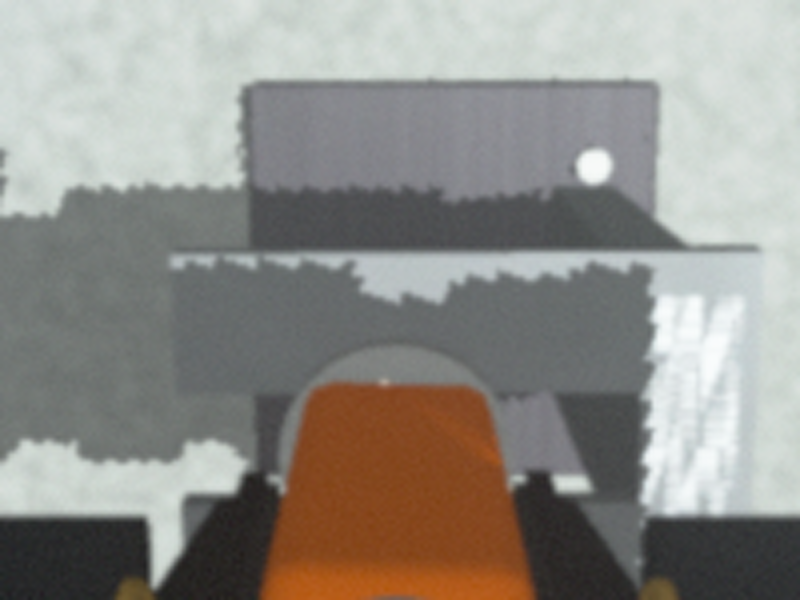

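The grip is centred and the handle is aligned, with the guard still on the shelf. I'll let the jaws finish closing, then lift a little.

Request:
drive_tool([
  [[0, 0, 0], [0, 0, 0]],
  [[0, 0, 0], [0, 0, 0]],
  [[0, 0, -0.2], [0, 0, 0]],
  [[0, 0, -0.2], [0, 0, 0]],
  [[0, 0, 0], [0, 0, 0]],
])

```text
t: 12.3
eef_pos: [657.3, 195.4, 214.6]
tcp_rot: [3.14, 0.0, 1.902]
ft_force: [-0.1, -0.9, -1.5]
opening: 0.297
```

Run:
```python
from cell import env
from plan import *
s=env.read_camera("scene"); crop(s,"j1.png",340,130,500,310,4)
print(env.state()["eef_pos"],env.state()["tcp_rot"],env.state()["ft_force"])
```

```text
[657.13549642 195.30589569 214.04475358] [3.14020590e+00 1.14652636e-04 1.90158154e+00] [ 0.5996899   0.38408034 -2.61086102]
```

View pics/j1.png

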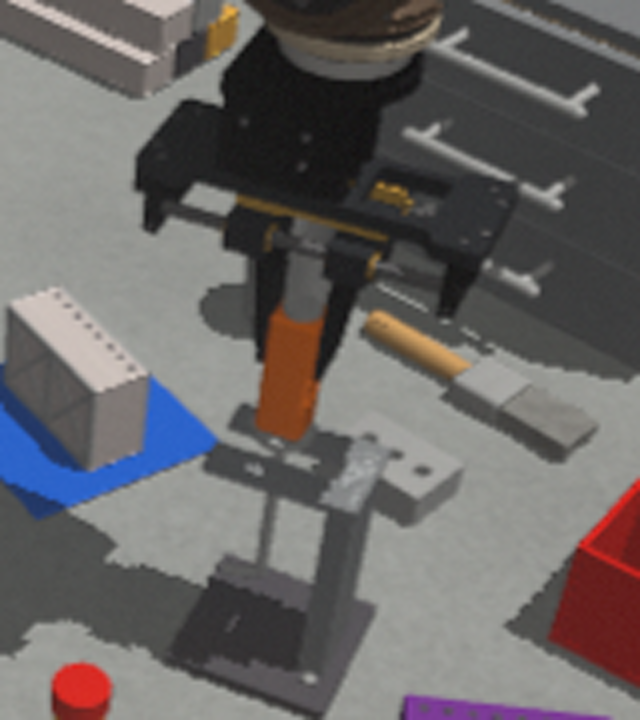

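Request:
drive_tool([
  [[0, -0.4, 0], [0, 0, 0]],
  [[0, -0.8, 0], [0, 0, 0]],
  [[0, -0.9, 0], [0, 0, 0]],
  [[0, -0.9, 0], [0, 0, 0]],
  [[0, -0.5, -0.3], [0, 0, 0]],
])

```text
t: 12.77
eef_pos: [554.5, 160.4, 220.8]
tcp_rot: [-3.138, -0.001, 1.902]
ft_force: [0.5, 0.4, -1.2]
opening: 0.295
```

```bash
cat > st.py <<'E'
from plan import *
A=.26; nin=np.array([np.sin(A),-np.cos(A),0])
BAR=np.array([619.4,-157.8,45.])
def pose(xb,zb,phi,yb=0):
    """TCP pose for bend xb behind the bar, height zb, tilt phi"""
    ty=np.cos(phi)*nin+np.sin(phi)*np.array([0,0,1]); tz=np.sin(phi)*nin-np.cos(phi)*np.array([0,0,1])
    tx=np.cross(ty,tz); R=Ro.from_matrix(np.array([tx,ty,tz]).T)
    B=BAR+nin*xb; B[2]=zb; B=B+tx*yb
    return B-161*tz,R
def where(st):
    R=rotm(st["tcp_rot"]); B=np.array(st["eef_pos"])+R.apply([0,0,161]); T=np.array(st["eef_pos"])+R.apply([0,-21,168.5])
    d=B-BAR; z=R.apply([0,0,1])
    print("bend xb",round(d@nin,1),"y",round(d@np.array([np.cos(A),np.sin(A),0]),1),"zb",round(B[2],1),"tip xb",round((T-BAR)@nin,1),"z",round(T[2],1),"tilt",round(np.arcsin(z@nin),3),"TCP",st["eef_pos"].round(1),"F",st["ft_force"].round(1))
E
python3 - <<'E'
from cell import env
from st import *
st=env.state(); print(pose(-83,80,.75)[0])
plan([572,110,250],[np.pi,0,.26],st)
E
```

```text
[569.84930715  28.46571567 197.80190789]
[[[-0.08,0.0,-0.04],[-0.0,0.0,0.93]],[[-0.08,0.01,-0.04],[-0.0,0.0,0.93]],[[-0.08,0.01,-0.04],[-0.0,0.0,0.93]],[[-0.08,0.02,-0.04],[-0.0,0.0,0.93]],[[-0.08,0.02,-0.05],[-0.0,0.0,0.93]]]
[[[-0.08,0.03,-0.04],[-0.0,0.0,0.93]],[[-0.07,0.03,-0.05],[-0.0,0.0,0.93]],[[-0.07,0.04,-0.04],[-0.0,0.0,0.93]],[[-0.07,0.05,-0.05],[-0.0,0.0,0.93]],[[-0.06,0.05,-0.04],[-0.0,0.0,0.93]]]
[[[-0.06,0.05,-0.05],[-0.0,0.0,0.94]],[[-0.05,0.06,-0.04],[-0.0,0.0,0.93]],[[-0.05,0.06,-0.05],[-0.0,0.0,0.94]],[[-0.05,0.07,-0.04],[-0.0,0.0,0.93]],[[-0.04,0.07,-0.05],[-0.0,0.01,0.94]]]
[[[-0.03,0.07,-0.04],[-0.0,0.0,0.93]],[[-0.03,0.08,-0.05],[-0.0,0.01,0.94]],[[-0.02,0.08,-0.04],[-0.0,0.01,0.93]],[[-0.02,0.08,-0.05],[-0.0,0.0,0.94]],[[-0.01,0.08,-0.04],[-0.01,0.01,0.93]]]
[[[-0.01,0.08,-0.05],[-0.0,0.0,0.94]],[[-0.0,0.08,-0.04],[-0.01,0.01,0.93]]]
end [572.1 109.9 249.9] [ 3.142 -0.     0.26 ] n 22
```

Request:
drive_tool([
  [[-0.08, 0, -0.1], [0, 0, 1]],
  [[-0.08, 0, -0.1], [0, 0, 1]],
  [[-0.08, 0, -0.1], [0, 0, 1]],
  [[-0.08, 0.02, -0.1], [0, 0, 1]],
  [[-0.08, 0.02, -0.1], [0, 0, 1]],
])

```text
t: 13.18
eef_pos: [560.7, 149.3, 237.3]
tcp_rot: [3.142, -0.0, 1.498]
ft_force: [-0.6, -0.0, 0.3]
opening: 0.296
```

Request:
drive_tool([
  [[-0.08, 0.03, -0.1], [0, 0, 1]],
  [[-0.08, 0.03, -0.1], [0, 0, 1]],
  [[-0.08, 0.04, -0.1], [0, 0, 1]],
  [[-0.08, 0.05, -0.1], [0, 0, 1]],
  [[-0.06, 0.05, -0.1], [0, 0, 1]],
])

```text
t: 13.6
eef_pos: [564.0, 136.7, 252.3]
tcp_rot: [-3.142, -0.0, 1.098]
ft_force: [0.7, -1.0, -1.5]
opening: 0.295
```

Request:
drive_tool([
  [[-0.06, 0.05, 0], [0, 0, 1]],
  [[-0.05, 0.06, 0], [0, 0, 1]],
  [[-0.05, 0.06, 0], [0, 0, 1]],
  [[-0.05, 0.07, 0], [0, 0, 1]],
  [[-0.04, 0.07, 0], [0, 0, 1]],
])

```text
t: 14.02
eef_pos: [567.1, 125.1, 252.1]
tcp_rot: [-3.142, -0.0, 0.698]
ft_force: [0.2, -0.1, -2.3]
opening: 0.293
```

Run:
```python
from cell import env
from st import *
st=env.state(); print(st["eef_pos"],st["tcp_rot"],st["joints"].round(2))
P,R=pose(-83,90,.75); plan(P,R,st)
```

```text
[567.09266589 125.13587005 252.117168  ] [-3.14152914e+00 -4.10490112e-05  6.97615209e-01] [0.1  0.39 1.62 0.   1.13 0.98]
[[[-0.2,0.25,0.15],[-0.92,-0.21,0.52]],[[-0.19,0.25,0.17],[-0.92,-0.2,0.52]],[[-0.17,0.24,0.19],[-0.92,-0.21,0.52]],[[-0.16,0.24,0.21],[-0.92,-0.2,0.52]],[[-0.15,0.23,0.23],[-0.92,-0.21,0.52]]]
[[[-0.13,0.21,0.25],[-0.92,-0.2,0.52]],[[-0.12,0.2,0.27],[-0.93,-0.21,0.52]],[[-0.11,0.19,0.28],[-0.92,-0.2,0.52]],[[-0.1,0.17,0.3],[-0.93,-0.21,0.53]],[[-0.08,0.14,0.3],[-0.92,-0.2,0.52]]]
end [569.9  28.7 207.8] [ 2.392 -0.     0.26 ] n 10
```

Request:
drive_tool([
  [[-0.2, 0.25, 0.15], [-0.9, -0.2, 0.5]],
  [[-0.2, 0.25, 0.15], [-0.9, -0.2, 0.5]],
  [[-0.15, 0.25, 0.2], [-0.9, -0.2, 0.5]],
  [[-0.15, 0.25, 0.2], [-0.9, -0.2, 0.5]],
  [[-0.15, 0.25, 0.2], [-0.9, -0.2, 0.5]],
])

```text
t: 14.43
eef_pos: [569.9, 76.2, 231.7]
tcp_rot: [2.772, 0.041, 0.49]
ft_force: [-1.2, 0.0, -1.2]
opening: 0.294
```

Request:
drive_tool([
  [[-0.15, 0.2, 0.25], [-0.9, -0.2, 0.5]],
  [[-0.1, 0.2, 0.25], [-0.9, -0.2, 0.5]],
  [[-0.1, 0.2, 0.3], [-0.9, -0.2, 0.5]],
  [[-0.1, 0.15, 0.3], [-0.9, -0.2, 0.5]],
  [[0, 0, 0], [0, 0, 0]],
])

```text
t: 14.85
eef_pos: [570.6, 38.4, 211.2]
tcp_rot: [2.479, 0.022, 0.32]
ft_force: [-1.0, 0.5, -1.6]
opening: 0.293
```

Run:
```python
from cell import env
from st import *
st=env.state(); print(st["joints"].round(2)); where(st)
P,R=pose(-60,80,.75); plan(P,R,st)
w=env.read_camera("wrist"); cv2.imwrite("pics/k.png",w["pixels"])
s=env.read_camera("scene"); cv2.imwrite("pics/k1.png",s["pixels"])
print([(round(d["score"],2),d["point"]) for d in env.tip_of("pan_eye",w)])
```

```text
[ 0.25  0.47  1.79 -0.81  1.02  1.97]
bend xb -103.1 y 6.4 zb 84.2 tip xb -115.0 z 65.4 tilt 0.662 TCP [570.6  38.4 211.2] F [-1.   0.5 -1.6]
[[[-0.08,0.28,0.51],[-0.54,-0.14,0.38]],[[-0.07,0.27,0.52],[-0.55,-0.13,0.37]]]
end [575.8   6.2 197.7] [ 2.391 -0.     0.26 ] n 2
[(0.55, [618.7, -156.9, 45.2])]
```

View pics/k.png

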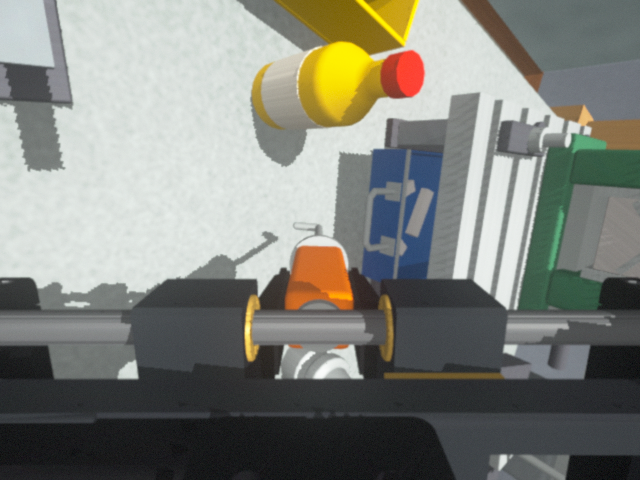

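View pics/k1.png

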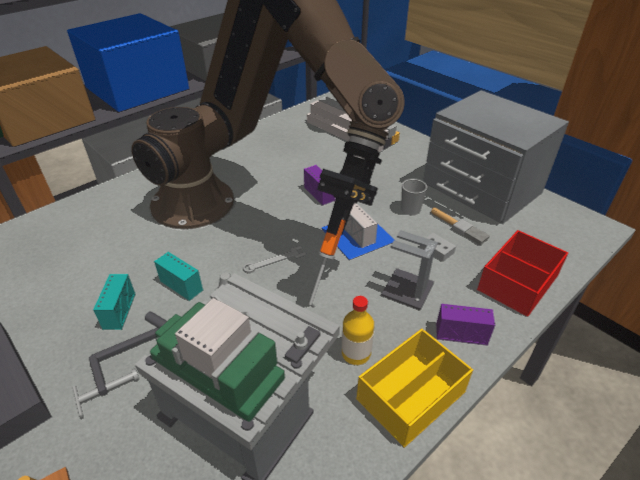

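The eye shows from the front with its outer bar at u≈370, v=193 to 248, and the claw tip is at (300,226). I'll measure the bar again from this pose.

Run:
```python
from cell import env
from st import *
import pickle
w=env.read_camera("wrist"); pickle.dump(w,open("w2.pkl","wb")); crop(w,"l.png",280,170,460,290,4)
```

```text
(no output)
```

View pics/l.png

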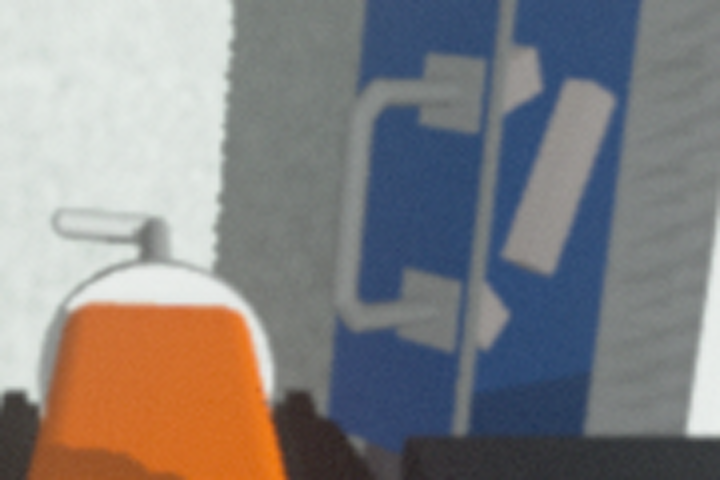

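Run:
```python
from cell import env
from st import *
from fit import px
import pickle
w=pickle.load(open("w2.pkl","rb")); st=env.state()
f=lambda q:px(q,280,170,4)
B=[onz(w,*f(q),45) for q in[(365,115),(344,300)]]; print(B,(B[0]+B[1])/2)
print("bar rel",[((b-BAR)@nin).round(1) for b in B])
R=rotm(st["tcp_rot"]); P=st["eef_pos"]
for n,t in(("tip",[0,-21,168.5]),("bend",[0,0,161])): print(n,((proj(w,P+R.apply(t))-[280,170])*4).round())
L=[onz(w,*f(q),150) for q in[(637,0),(590,430)]]; print("edge rel",[((l-BAR)@nin).round(1) for l in L])
```

```text
[array([ 647.40974751, -154.30769299,   45.        ]), array([ 593.7154484 , -166.75111235,   45.        ])] [ 620.56259796 -160.52940267   45.        ]
bar rel [np.float64(3.8), np.float64(2.0)]
tip [ 63. 220.]
bend [153. 226.]
edge rel [np.float64(-23.5), np.float64(-20.3)]
```

```bash
sed -i 's/BAR=np.array.*/BAR=np.array([619.9,-159.7,45.])/' st.py
python3 - <<'E'
from cell import env
from st import *
st=env.state(); where(st)
P,R=pose(-60,82,.75); plan(P,R,st)
E
```

```text
bend xb -105.8 y 8.3 zb 86.3 tip xb -117.8 z 67.5 tilt 0.657 TCP [571.8  38.8 213.7] F [ 0.4  0.1 -1.2]
[[[-0.11,0.31,0.53],[-0.57,-0.16,0.37]],[[-0.09,0.28,0.55],[-0.58,-0.16,0.38]]]
end [576.2   4.4 199.7] [ 2.391e+00 -1.000e-03  2.600e-01] n 2
```

Request:
drive_tool([
  [[-0.1, 0.3, 0.53], [-0.57, -0.16, 0.37]],
  [[-0.1, 0.3, 0.55], [-0.57, -0.16, 0.37]],
  [[0, 0, 0], [0, 0, 0]],
  [[0, 0, 0], [0, 0, 0]],
])

```text
t: 15.38
eef_pos: [575.9, 3.7, 199.5]
tcp_rot: [2.392, 0.001, 0.26]
ft_force: [-0.1, -0.0, -1.1]
opening: 0.295
```

Run:
```python
from cell import env
from st import *
st=env.state(); where(st)
P,R=pose(-5,82,.75); plan(P,R,st,step=20)
P,R=pose(27,82,.75); plan(P,R,st,step=20)
```

```text
bend xb -59.5 y -0.7 zb 81.7 tip xb -69.8 z 61.9 tilt 0.75 TCP [575.9   3.7 199.5] F [-0.1 -0.  -1.1]
[[[0.01,0.45,0.41],[-0.0,0.01,0.0]],[[0.0,0.44,0.41],[-0.0,0.0,0.0]],[[0.01,0.45,0.41],[-0.01,0.01,0.01]]]
end [590.6 -48.9 199.9] [ 2.391 -0.     0.26 ] n 3
[[[0.0,0.42,0.39],[-0.0,0.0,0.0]],[[0.0,0.42,0.39],[-0.0,0.0,0.0]],[[0.01,0.43,0.39],[-0.0,0.01,0.0]],[[0.0,0.42,0.39],[-0.0,0.0,0.0]],[[0.01,0.43,0.4],[-0.01,0.01,0.01]]]
end [598.8 -79.8 199.8] [ 2.391 -0.     0.26 ] n 5
```

Request:
drive_tool([
  [[0, 0.42, 0.39], [0, 0, 0]],
  [[0, 0.42, 0.39], [0, 0, 0]],
  [[0, 0.42, 0.39], [0, 0, 0]],
  [[0, 0, 0], [0, 0, 0]],
  [[0, 0, 0], [0, 0, 0]],
])

```text
t: 15.8
eef_pos: [589.3, -46.0, 200.5]
tcp_rot: [2.391, -0.001, 0.259]
ft_force: [0.1, 0.7, -1.9]
opening: 0.299
```

Run:
```python
from cell import env
from st import *
st=env.state(); where(st)
P,R=pose(27,82,.75); plan(P,R,st,step=20)
w=env.read_camera("wrist"); crop(w,"m.png",260,130,460,290,4)
```

```text
bend xb -7.9 y -0.3 zb 82.7 tip xb -18.1 z 62.9 tilt 0.75 TCP [589.3 -46.  200.5] F [ 0.1  0.7 -1.9]
[[[0.01,0.42,0.41],[0.0,0.0,-0.01]],[[0.0,0.42,0.4],[0.0,0.0,-0.01]]]
end [598.6 -79.8 199.9] [2.391 0.    0.26 ] n 2
```

View pics/m.png

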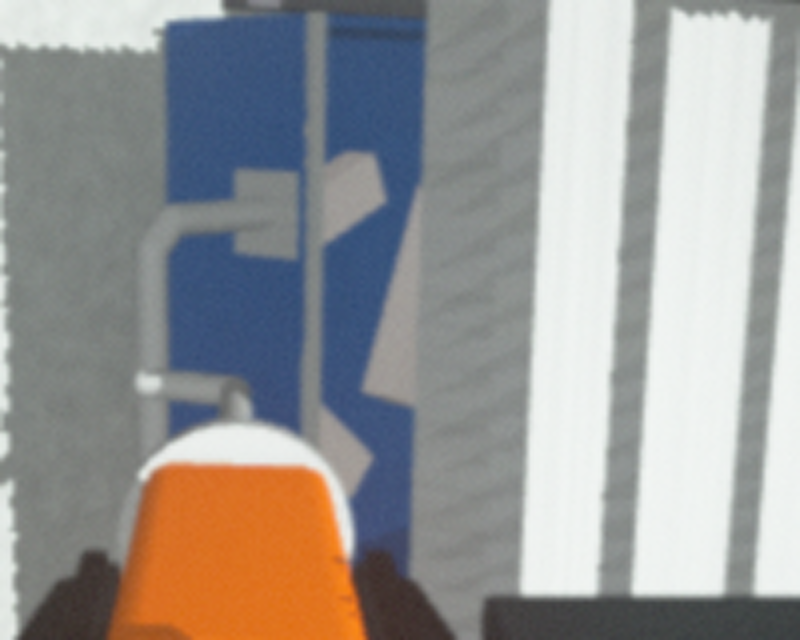

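Request:
drive_tool([
  [[0, 0.42, 0.4], [0, 0, 0]],
  [[0, 0.42, 0.4], [0, 0, 0]],
  [[0, 0, 0], [0, 0, 0]],
  [[0, 0, 0], [0, 0, 0]],
])

```text
t: 16.18
eef_pos: [598.0, -79.2, 199.5]
tcp_rot: [2.391, 0.0, 0.259]
ft_force: [-0.3, 0.3, -1.7]
opening: 0.292
```

Run:
```python
from cell import env
from st import *
import pickle
st=env.state(); where(st)
P,R=pose(27,34,.75); plan(P,R,st,step=20)
w=env.read_camera("wrist"); pickle.dump(w,open("w3.pkl","wb")); crop(w,"n.png",260,130,460,290,4)
R=rotm(st["tcp_rot"]); P=st["eef_pos"]
for b in (-27,0,27): print(((proj(w,BAR+b*np.array([np.cos(A),np.sin(A),0]))-[260,130])*4).round())
for n,t in(("tip",[0,-21,168.5]),("bend",[0,0,161])): print(n,((proj(w,P+R.apply(t))-[260,130])*4).round())
```

```text
bend xb 26.4 y -0.5 zb 81.8 tip xb 16.2 z 62.0 tilt 0.751 TCP [598.  -79.2 199.5] F [-0.3  0.3 -1.7]
[[[0.0,-0.36,0.39],[0.0,0.0,-0.0]],[[0.01,-0.35,0.39],[0.01,0.0,-0.0]],[[0.0,-0.36,0.4],[0.0,0.01,-0.0]]]
end [598.5 -79.8 151.7] [ 2.391 -0.     0.26 ] n 3
[ 45. 489.]
[ 42. 378.]
[ 38. 262.]
tip [142. 381.]
bend [232. 387.]
```

View pics/n.png

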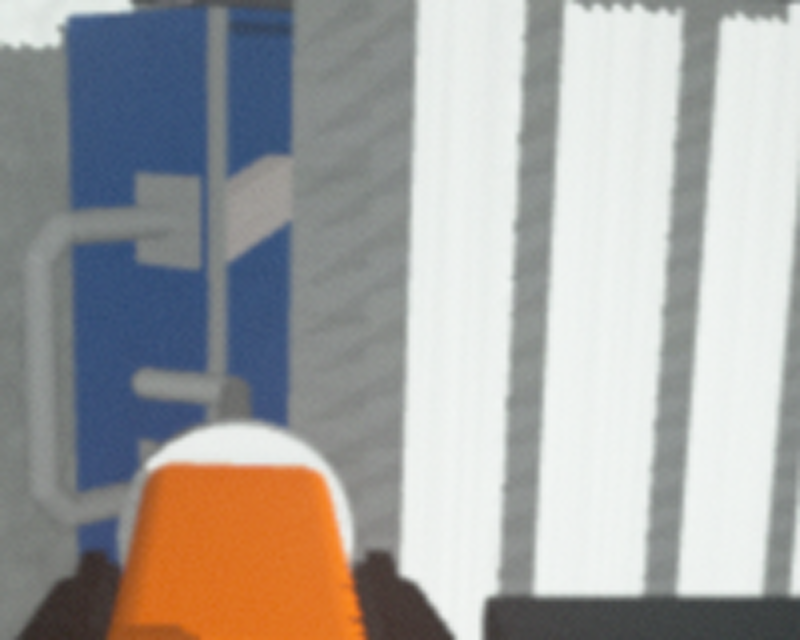

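The projected bar lands on the seen bar at (42,378), and the claw is over the hole, so I can lower it.

Request:
drive_tool([
  [[0, -0.36, 0.39], [0, 0, 0]],
  [[0, -0.36, 0.39], [0, 0, 0]],
  [[0, -0.36, 0.4], [0, 0, 0]],
  [[0, 0, 0], [0, 0, 0]],
  [[0, 0, 0], [0, 0, 0]],
])

```text
t: 16.65
eef_pos: [598.1, -79.3, 151.0]
tcp_rot: [2.39, 0.002, 0.261]
ft_force: [-0.5, -0.5, -0.8]
opening: 0.295
```

Run:
```python
from cell import env
from st import *
st=env.state(); where(st)
w=env.read_camera("wrist"); crop(w,"o.png",260,130,460,290,4)
P,R=pose(-20,34,.75); plan(P,R,st,step=20)
```

```text
bend xb 26.5 y -0.6 zb 33.4 tip xb 16.3 z 13.6 tilt 0.751 TCP [598.1 -79.3 151. ] F [-0.5 -0.5 -0.8]
[[[0.0,-0.37,-0.36],[0.01,0.0,0.01]],[[0.01,-0.37,-0.36],[0.0,0.01,0.01]],[[0.0,-0.37,-0.35],[0.01,0.0,0.0]]]
end [586.5 -34.5 151.8] [2.392 0.    0.26 ] n 3
```

View pics/o.png

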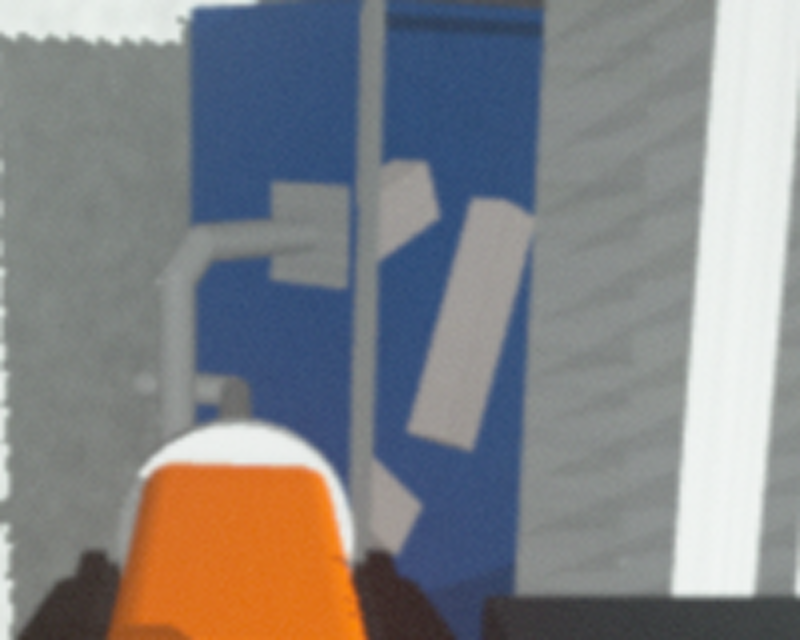

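The claw is under the bar and the rod is inside the eye, so I'll pull now.

Request:
drive_tool([
  [[0, -0.2, -0.19], [0, 0, 0]],
  [[0, -0.3, -0.28], [0, 0, 0]],
  [[0, -0.37, -0.345], [0, 0, 0]],
  [[0, -0.37, -0.345], [0, 0, 0]],
  [[0, 0, 0], [0, 0, 0]],
])

```text
t: 17.12
eef_pos: [585.1, -28.3, 152.8]
tcp_rot: [2.389, -0.001, 0.262]
ft_force: [0.8, -0.4, -1.5]
opening: 0.295
```

Run:
```python
from cell import env
from st import *
st=env.state(); where(st)
w=env.read_camera("wrist"); crop(w,"q.png",220,110,460,290,3)
s=env.read_camera("scene"); crop(s,"q1.png",240,180,440,330,4)
```

```text
bend xb -25.9 y 0.5 zb 35.2 tip xb -36.1 z 15.4 tilt 0.752 TCP [585.1 -28.3 152.8] F [ 0.8 -0.4 -1.5]
```

View pics/q.png

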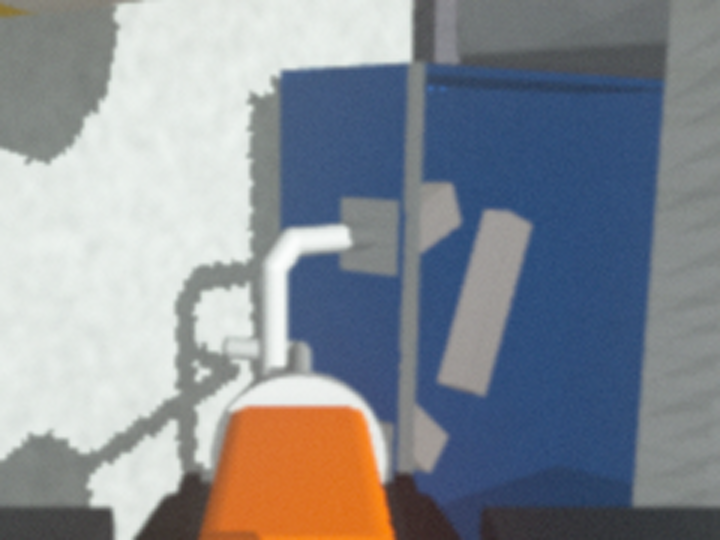

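Request:
drive_tool([
  [[0, -0.3, -0.28], [0, 0, 0]],
  [[0, -0.37, -0.345], [0, 0, 0]],
  [[0, -0.37, -0.345], [0, 0, 0]],
  [[0, -0.37, -0.345], [0, 0, 0]],
  [[0, -0.37, -0.345], [0, 0, 0]],
])

```text
t: 17.63
eef_pos: [566.8, 39.3, 152.7]
tcp_rot: [2.387, -0.0, 0.259]
ft_force: [1.5, -3.4, 6.1]
opening: 0.3
```

Request:
drive_tool([
  [[0, -0.3, -0.28], [0, 0, 0]],
  [[0, -0.15, -0.14], [0, 0, 0]],
  [[0, -0.1, -0.09], [0, 0, 0]],
  [[0, 0, 0], [0, 0, 0]],
])

```text
t: 17.97
eef_pos: [560.8, 61.7, 151.5]
tcp_rot: [2.39, 0.0, 0.26]
ft_force: [0.2, -1.7, 2.5]
opening: 0.293
```

Run:
```python
from cell import env
from st import *
st=env.state(); where(st)
w=env.read_camera("wrist"); crop(w,"r.png",220,110,460,290,3)
```

```text
bend xb -119.1 y -0.2 zb 33.9 tip xb -129.3 z 14.1 tilt 0.752 TCP [560.8  61.7 151.5] F [ 0.2 -1.7  2.5]
```

View pics/r.png

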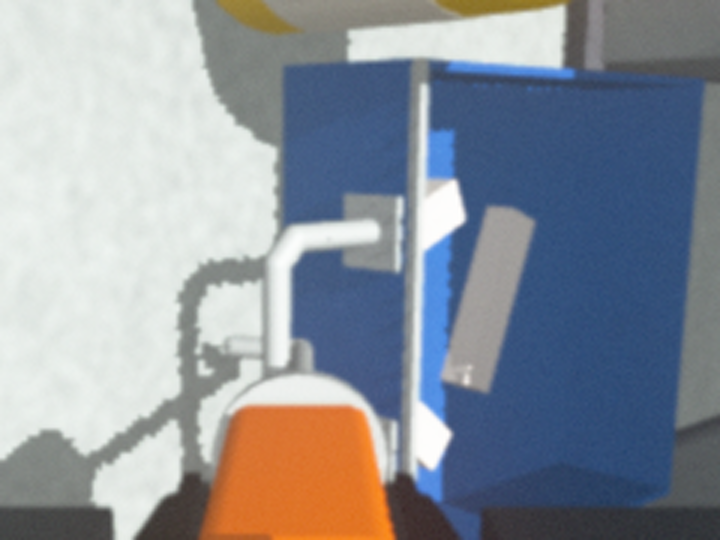

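Request:
drive_tool([
  [[0, -0.12, -0.11], [0, 0, 0]],
  [[0, -0.12, -0.11], [0, 0, 0]],
  [[0, -0.12, -0.11], [0, 0, 0]],
  [[0, 0, 0], [0, 0, 0]],
])

```text
t: 18.35
eef_pos: [556.8, 75.9, 151.4]
tcp_rot: [2.389, 0.001, 0.26]
ft_force: [0.9, -2.7, 7.2]
opening: 0.295
```

Run:
```python
from cell import env
from st import *
st=env.state(); where(st)
```

```text
bend xb -133.9 y -0.5 zb 33.9 tip xb -144.1 z 14.1 tilt 0.753 TCP [556.8  75.9 151.4] F [ 0.9 -2.7  7.2]
```

Request:
drive_tool([
  [[0, -0.12, -0.11], [0, 0, 0]],
  [[0, -0.08, -0.07], [0, 0, 0]],
  [[0, 0, 0], [0, 0, 0]],
  [[0, 0, 0], [0, 0, 0]],
])

```text
t: 18.68
eef_pos: [554.8, 83.3, 151.4]
tcp_rot: [2.388, 0.001, 0.26]
ft_force: [-0.2, -2.3, 7.6]
opening: 0.308
```

Run:
```python
from cell import env
from st import *
st=env.state(); where(st)
w=env.read_camera("wrist"); crop(w,"s.png",220,110,460,290,3)
```

```text
bend xb -141.5 y -0.6 zb 33.9 tip xb -151.7 z 14.1 tilt 0.753 TCP [554.8  83.3 151.4] F [-0.2 -2.3  7.6]
```

View pics/s.png

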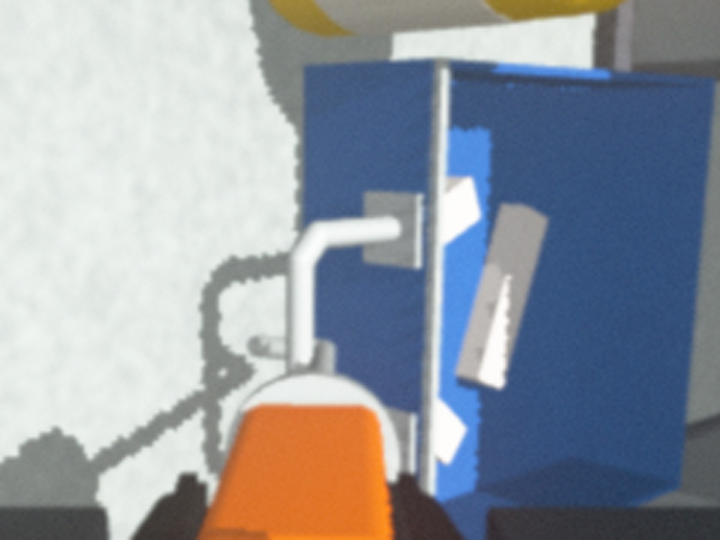

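The hook has shifted inward in the grip (claw from u 243 to 265, handle from 295 to 315) and the jaws have opened slightly, so the pan looks to be at its stop. I'll measure the bar.

Run:
```python
from cell import env
from st import *
from fit import px
st=env.state(); where(st)
w=env.read_camera("wrist")
ty=np.array([np.cos(A),np.sin(A),0])
f=lambda q:px(q,220,110,3)
for q in[(302,255),(300,350)]:
    b=onz(w,*f(q),45); print(b.round(1),((b-BAR)@nin).round(1),((b-BAR)@ty).round(1))
print([(round(d["score"],2),d["point"],(np.array(d["point"])-BAR)@nin) for d in env.tip_of("pan_eye",w)])
s=env.read_camera("scene"); crop(s,"s1.png",240,180,440,330,4)
R=rotm(st["tcp_rot"]); P=st["eef_pos"]
for n,t in(("tip",[0,-21,168.5]),("bend",[0,0,161])): print(n,((proj(w,P+R.apply(t))-[220,110])*3).round())
```

```text
bend xb -141.4 y -0.6 zb 34.0 tip xb -151.6 z 14.1 tilt 0.753 TCP [554.8  83.3 151.4] F [-1.2 -2.5  7.7]
[610.7  -8.   45. ] -149.0 30.1
[583.9 -14.3  45. ] -149.8 2.6
[(0.58, [581.5, -12.3, 45.0], np.float64(-152.31777596968598)), (0.42, [657.6, 192.2, 0.3], np.float64(-330.3806964992009))]
tip [226. 346.]
bend [294. 350.]
```

View pics/s1.png

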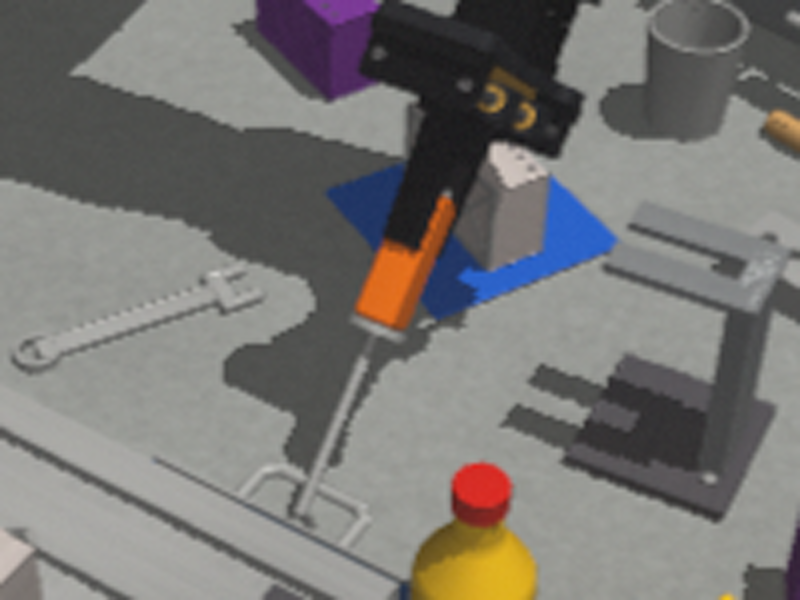

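Run:
```python
from cell import env
from st import *
st=env.state(); where(st)
for xb,zb,ph in((-133,33,.75),(-133,30,.5),(-133,27,.25)):
    P,R=pose(xb,zb,ph); print(xb,ph); plan(P,R,st,step=12); st=dict(eef_pos=P,tcp_rot=R.as_euler('xyz'))
```

```text
bend xb -141.4 y -0.6 zb 34.0 tip xb -151.6 z 14.2 tilt 0.753 TCP [554.8  83.3 151.5] F [ 0.2 -2.5  7.2]
-133 0.75
[[[0.02,0.2,0.22],[0.04,0.01,0.0]]]
end [557.7  74.8 150.7] [ 2.392 -0.     0.26 ] n 1
-133 0.5
[[[0.0,0.31,0.06],[0.78,0.0,0.0]],[[0.0,0.32,0.04],[0.78,0.0,-0.0]],[[0.0,0.32,0.02],[0.78,0.0,-0.0]],[[0.0,0.32,0.0],[0.79,0.0,-0.0]]]
end [565.8  43.5 171.2] [2.642 0.    0.26 ] n 4
-133 0.25
[[[-0.0,0.32,0.06],[0.78,0.0,-0.0]],[[-0.0,0.32,0.04],[0.78,0.0,-0.0]],[[-0.0,0.33,0.03],[0.78,0.0,-0.0]],[[-0.0,0.33,0.0],[0.79,0.0,-0.0]]]
end [575.5   7.2 183.1] [2.892 0.    0.26 ] n 4
```

Request:
drive_tool([
  [[0, 0.2, 0.2], [0, 0, 0]],
  [[0, 0.3, 0.05], [0.78, 0, 0]],
  [[0, 0.32, 0.04], [0.78, 0, 0]],
  [[0, 0.32, 0.02], [0.78, 0, 0]],
  [[0, 0.32, 0], [0.78, 0, 0]],
])

```text
t: 19.3
eef_pos: [565.1, 44.6, 170.7]
tcp_rot: [2.644, -0.0, 0.26]
ft_force: [-0.8, 0.0, -2.1]
opening: 0.29
```

Request:
drive_tool([
  [[0, 0.32, 0.06], [0.78, 0, 0]],
  [[0, 0.32, 0.04], [0.78, 0, 0]],
  [[0, 0.32, 0.03], [0.78, 0, 0]],
  [[0, 0.32, 0], [0.78, 0, 0]],
  [[0, 0, 0], [0, 0, 0]],
])

```text
t: 19.72
eef_pos: [575.6, 6.9, 183.3]
tcp_rot: [2.893, -0.002, 0.257]
ft_force: [0.3, -1.3, -1.3]
opening: 0.293
```

Run:
```python
from cell import env
from st import *
st=env.state(); where(st); print(st["opening"])
w=env.read_camera("wrist"); cv2.imwrite("pics/t.png",w["pixels"])
s=env.read_camera("scene"); crop(s,"t1.png",240,180,440,330,4)
print([(round(d["score"],2),d["point"],(np.array(d["point"])-BAR)@nin) for d in env.tip_of("pan_eye",w)])
R=rotm(st["tcp_rot"]); P=st["eef_pos"]
for n,t in(("tip",[0,-21,168.5]),("bend",[0,0,161])): print(n,((proj(w,P+R.apply(t)))).round())
```

```text
bend xb -132.8 y 0.2 zb 27.2 tip xb -151.3 z 14.8 tilt 0.249 TCP [575.6   6.9 183.3] F [ 0.3 -1.3 -1.3]
0.2931453838642443
[(0.79, [584.4, -11.2, 43.8], np.float64(-152.63527134514672))]
tip [295. 225.]
bend [318. 227.]
```

View pics/t.png

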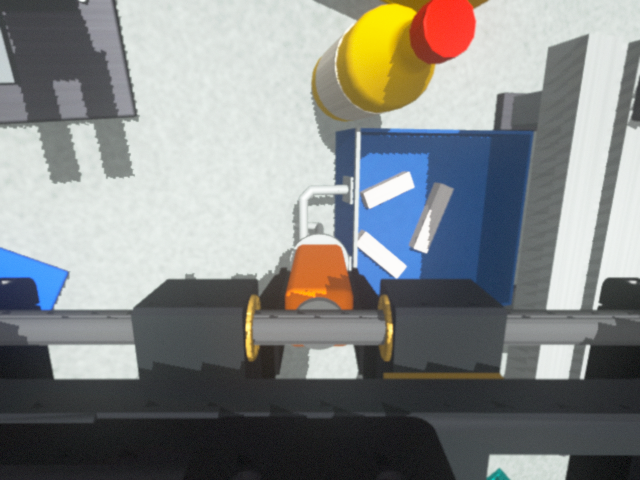

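View pics/t1.png

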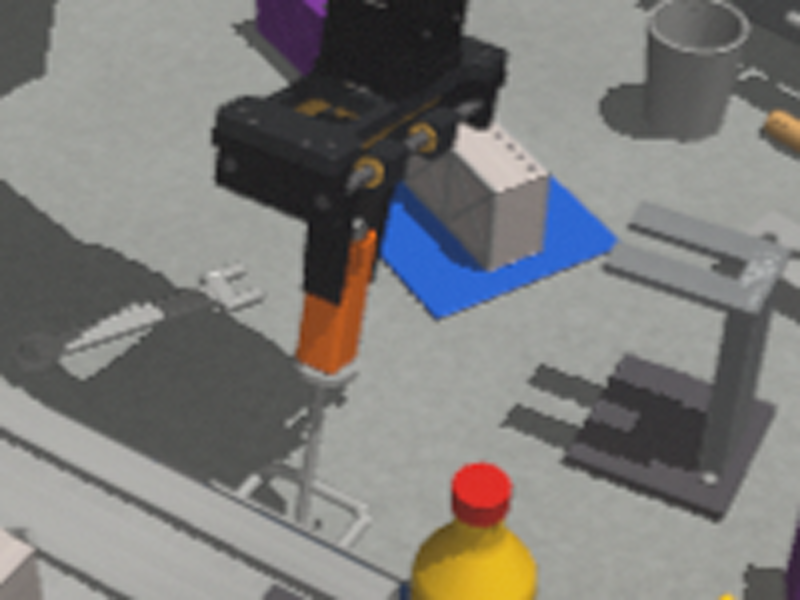

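Request:
drive_tool([
  [[0, -0.13, -0.03], [0, 0, 0]],
  [[0, -0.13, -0.03], [0, 0, 0]],
  [[0, 0, 0], [0, 0, 0]],
  [[0, 0, 0], [0, 0, 0]],
])

```text
t: 20.2
eef_pos: [572.6, 16.8, 182.6]
tcp_rot: [2.887, 0.001, 0.262]
ft_force: [1.5, -6.7, 0.4]
opening: 0.296
```

Request:
drive_tool([
  [[0, -0.07, -0.02], [0, 0, 0]],
  [[0, 0, 0], [0, 0, 0]],
  [[0, 0, 0], [0, 0, 0]],
])

```text
t: 20.45
eef_pos: [572.2, 18.6, 182.7]
tcp_rot: [2.886, 0.001, 0.262]
ft_force: [1.5, -7.4, 0.2]
opening: 0.299
```

Request:
drive_tool([
  [[0, -0.07, -0.02], [0, 0, 0]],
  [[0, 0, 0], [0, 0, 0]],
  [[0, 0, 0], [0, 0, 0]],
])

```text
t: 20.7
eef_pos: [571.6, 20.6, 182.8]
tcp_rot: [2.886, 0.001, 0.262]
ft_force: [2.3, -8.0, -0.5]
opening: 0.3
```

Run:
```python
from cell import env
from st import *
st=env.state(); where(st); print(st["opening"],st["moment"])
w=env.read_camera("wrist"); crop(w,"u.png",260,150,440,290,4)
R=rotm(st["tcp_rot"]); P=st["eef_pos"]
for n,t in(("tip",[0,-21,168.5]),("bend",[0,0,161])): print(n,((proj(w,P+R.apply(t))-[260,150])*4).round())
```

```text
bend xb -146.0 y -0.4 zb 27.0 tip xb -164.4 z 14.4 tilt 0.255 TCP [571.6  20.6 182.8] F [ 2.3 -8.  -0.5]
0.30030315919069667 [-2.46820322 -0.31772487 -0.01814906]
tip [141. 301.]
bend [231. 307.]
```

View pics/u.png

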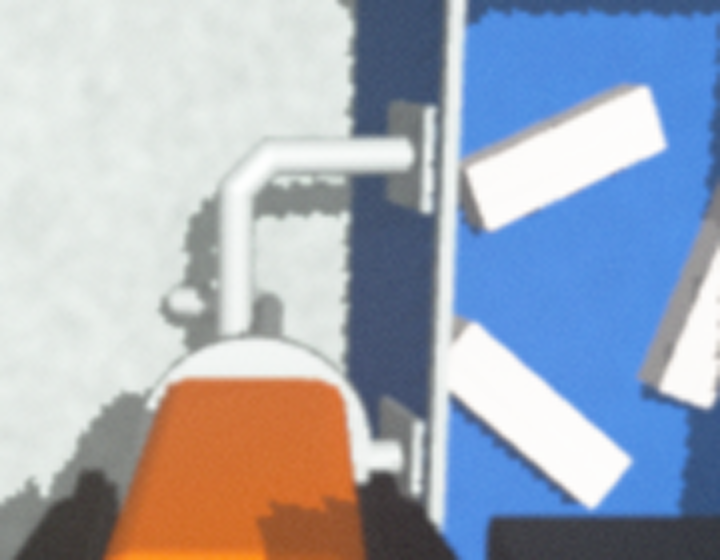

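Force builds to 8 N without the pan moving, well above its 2.5 N of rubbing, so it's at the stop. Next I back off inside the eye and lift the claw out.

Run:
```python
from cell import env
from st import *
st=env.state(); where(st)
for xb,zb,ph in((-123,27,.4),):
    P,R=pose(xb,zb,ph); plan(P,R,st,step=12); st=dict(eef_pos=P,tcp_rot=R.as_euler('xyz'))
```

```text
bend xb -145.9 y -0.3 zb 27.0 tip xb -164.4 z 14.4 tilt 0.255 TCP [571.7  20.6 182.8] F [ 2.2 -8.2 -1.1]
[[[0.0,-0.02,0.12],[-0.9,0.0,0.01]],[[0.01,-0.02,0.13],[-0.91,0.0,0.02]]]
end [572.2  19.7 175.3] [2.741 0.    0.26 ] n 2
```

Request:
drive_tool([
  [[0, -0.02, 0.12], [-0.9, 0, 0]],
  [[0, -0.02, 0.12], [-0.9, 0, 0]],
  [[0, 0, 0], [0, 0, 0]],
  [[0, 0, 0], [0, 0, 0]],
])

```text
t: 21.08
eef_pos: [571.2, 21.4, 174.8]
tcp_rot: [2.747, 0.002, 0.262]
ft_force: [0.2, 0.8, -0.4]
opening: 0.294
```

Run:
```python
from cell import env
from st import *
st=env.state(); where(st); print(st["opening"])
w=env.read_camera("wrist"); crop(w,"v.png",260,150,440,290,4)
R=rotm(st["tcp_rot"]); P=st["eef_pos"]
for n,t in(("tip",[0,-21,168.5]),("bend",[0,0,161])): print(n,((proj(w,P+R.apply(t))-[260,150])*4).round())
P,R=pose(-123,78,.4); plan(P,R,st,step=18)
```

```text
bend xb -125.7 y -0.6 zb 26.2 tip xb -142.2 z 11.2 tilt 0.394 TCP [571.2  21.4 174.8] F [ 0.2  0.8 -0.4]
0.29388969505019574
tip [141. 301.]
bend [231. 307.]
[[[0.0,0.24,-0.52],[-0.02,0.0,0.01]],[[0.01,0.24,-0.52],[-0.03,0.01,0.01]],[[0.0,0.24,-0.52],[-0.02,0.0,0.01]]]
end [572.1  19.7 226.3] [2.742 0.    0.26 ] n 3
```

View pics/v.png

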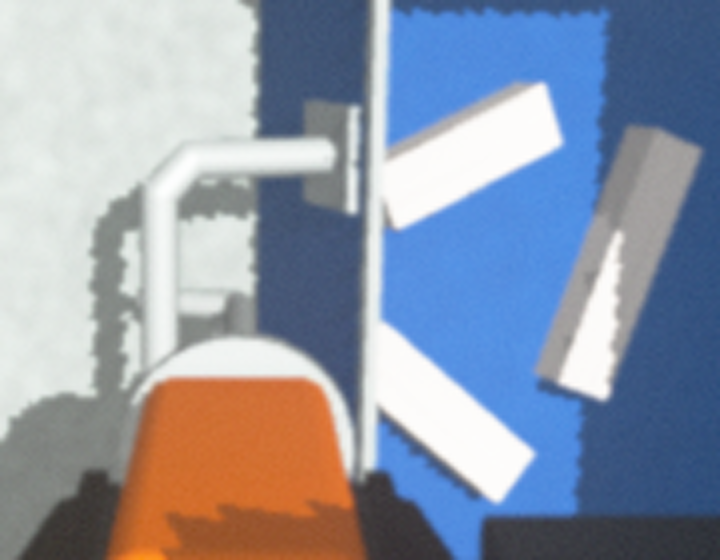

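Request:
drive_tool([
  [[0, 0.12, 0.05], [0, 0, 0]],
  [[0, 0, 0], [0, 0, 0]],
  [[0, 0.15, -0.35], [0, 0, 0]],
  [[0, 0, 0], [0, 0, 0]],
])

```text
t: 21.47
eef_pos: [573.5, 15.5, 189.0]
tcp_rot: [2.745, -0.002, 0.259]
ft_force: [0.7, 0.1, -0.9]
opening: 0.293
```

Run:
```python
from cell import env
from st import *
st=env.state(); where(st); print(st["opening"])
w=env.read_camera("wrist"); crop(w,"x.png",260,150,440,290,4)
P,R=pose(-121,78,.4); plan(P,R,st,step=18)
```

```text
bend xb -119.0 y 0.4 zb 40.5 tip xb -135.5 z 25.5 tilt 0.396 TCP [573.5  15.5 189. ] F [ 0.7  0.1 -0.9]
0.2930944541255406
[[[-0.0,0.13,-0.39],[-0.01,-0.01,-0.01]],[[-0.0,0.14,-0.39],[-0.02,-0.0,-0.01]],[[-0.01,0.13,-0.4],[-0.01,-0.01,-0.0]]]
end [572.5  17.9 226.3] [2.742 0.    0.26 ] n 3
```

View pics/x.png

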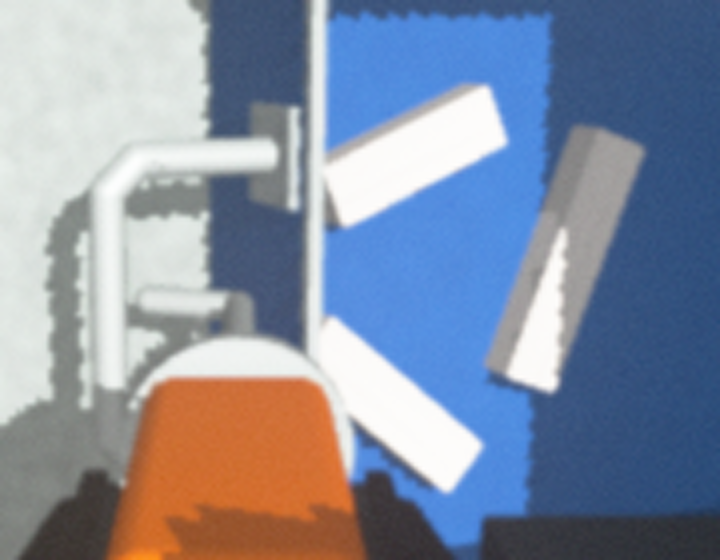

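Request:
drive_tool([
  [[0, 0.16, -0.4], [0, 0, 0]],
  [[0, 0.16, -0.4], [0, 0, 0]],
  [[0, 0.16, -0.4], [0, 0, 0]],
  [[0, 0.3, -0.8], [0, 0, 0]],
  [[0, 0.2, -0.8], [0, 0, 0]],
])

```text
t: 21.93
eef_pos: [571.2, 20.6, 276.6]
tcp_rot: [2.746, 0.001, 0.259]
ft_force: [0.7, 0.4, -1.7]
opening: 0.29
```

Run:
```python
from cell import env
from st import *
st=env.state(); where(st)
w=env.read_camera("wrist"); cv2.imwrite("pics/y.png",w["pixels"])
print([(round(d["score"],2),d["point"],(np.array(d["point"])-BAR)@nin) for d in env.tip_of("pan_eye",w)])
plan([540,140,255],[np.pi,0,1.02],st)
```

```text
bend xb -124.7 y -1.0 zb 128.0 tip xb -141.2 z 113.0 tilt 0.396 TCP [571.2  20.6 276.6] F [ 0.7  0.4 -1.7]
[(0.79, [582.4, -8.2, 45.6], np.float64(-156.04860238333458))]
[[[0.0,-0.41,-0.09],[0.47,0.19,-0.94]],[[0.03,-0.41,-0.08],[0.47,0.19,-0.94]],[[0.07,-0.41,-0.06],[0.47,0.19,-0.94]],[[0.1,-0.4,-0.04],[0.47,0.19,-0.94]],[[0.13,-0.4,-0.03],[0.47,0.19,-0.94]]]
[[[0.16,-0.39,-0.01],[0.47,0.19,-0.94]],[[0.18,-0.37,0.01],[0.47,0.19,-0.94]],[[0.21,-0.36,0.02],[0.47,0.19,-0.93]],[[0.24,-0.34,0.04],[0.47,0.19,-0.94]],[[0.26,-0.32,0.05],[0.47,0.19,-0.93]]]
end [539.9 140.1 255.1] [-3.141  0.     1.02 ] n 10
```

View pics/y.png

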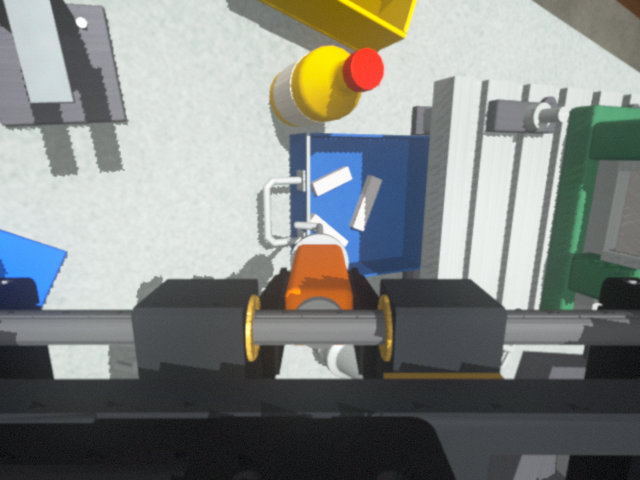

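Run:
```python
from cell import env
from st import *
st=env.state()
plan([562,163,265],[np.pi,0,1.902],st)
```

```text
[[[0.04,-0.21,-0.06],[0.18,0.19,-0.96]],[[0.06,-0.21,-0.06],[0.18,0.19,-0.96]],[[0.08,-0.21,-0.06],[0.18,0.19,-0.96]],[[0.09,-0.2,-0.05],[0.18,0.19,-0.96]],[[0.11,-0.19,-0.05],[0.18,0.19,-0.96]]]
[[[0.12,-0.19,-0.04],[0.18,0.19,-0.97]],[[0.14,-0.18,-0.04],[0.18,0.19,-0.96]],[[0.15,-0.17,-0.03],[0.18,0.19,-0.97]],[[0.16,-0.15,-0.03],[0.18,0.19,-0.96]],[[0.18,-0.14,-0.03],[0.18,0.19,-0.97]]]
[[[0.19,-0.13,-0.02],[0.18,0.19,-0.96]],[[0.2,-0.11,-0.02],[0.19,0.19,-0.97]],[[0.2,-0.1,-0.01],[0.18,0.2,-0.97]],[[0.21,-0.08,-0.01],[0.19,0.19,-0.96]],[[0.22,-0.06,-0.0],[0.18,0.2,-0.97]]]
[[[0.22,-0.05,0.0],[0.19,0.19,-0.96]],[[0.22,-0.03,0.01],[0.18,0.2,-0.97]],[[0.23,-0.01,0.01],[0.19,0.19,-0.96]],[[0.23,0.0,0.02],[0.18,0.2,-0.97]],[[0.22,0.02,0.02],[0.19,0.19,-0.96]]]
[[[0.22,0.05,0.02],[0.18,0.2,-0.97]]]
end [562.1 163.  264.9] [ 3.141 -0.     1.902] n 21
```

Request:
drive_tool([
  [[0.05, -0.2, -0.06], [0.18, 0.19, -0.96]],
  [[0.06, -0.2, -0.06], [0.18, 0.19, -0.96]],
  [[0.08, -0.2, -0.06], [0.18, 0.19, -0.96]],
  [[0.1, -0.2, -0.05], [0.18, 0.19, -0.96]],
  [[0.1, -0.2, -0.05], [0.18, 0.19, -0.96]],
])

```text
t: 22.45
eef_pos: [569.2, 54.3, 271.7]
tcp_rot: [2.832, 0.064, 0.65]
ft_force: [0.2, 0.1, -0.9]
opening: 0.294
```

Request:
drive_tool([
  [[0.12, -0.2, -0.04], [0.18, 0.19, -0.96]],
  [[0.14, -0.18, -0.04], [0.18, 0.19, -0.96]],
  [[0.15, -0.17, -0.03], [0.18, 0.19, -0.96]],
  [[0.16, -0.15, -0.03], [0.18, 0.19, -0.96]],
  [[0.18, -0.14, -0.03], [0.18, 0.19, -0.96]],
])

```text
t: 22.87
eef_pos: [566.2, 88.4, 268.1]
tcp_rot: [2.935, 0.089, 1.041]
ft_force: [1.0, -0.4, -0.2]
opening: 0.295
```

Request:
drive_tool([
  [[0.2, -0.13, -0.02], [0.18, 0.19, -0.96]],
  [[0.2, -0.1, -0.02], [0.18, 0.19, -0.96]],
  [[0.2, -0.1, 0], [0.18, 0.19, -0.96]],
  [[0.2, -0.08, 0], [0.18, 0.19, -0.96]],
  [[0.22, -0.06, 0], [0.18, 0.19, -0.96]],
])

```text
t: 23.28
eef_pos: [564.3, 121.9, 264.3]
tcp_rot: [3.04, 0.072, 1.434]
ft_force: [-1.0, -0.0, -1.7]
opening: 0.292
```

Run:
```python
from cell import env
from st import *
st=env.state()
plan([562,163,240],[np.pi,0,1.902],st)
```

```text
[[[0.23,-0.06,0.11],[0.17,0.2,-0.97]],[[0.24,-0.03,0.12],[0.17,0.2,-0.97]],[[0.23,-0.02,0.12],[0.17,0.2,-0.97]],[[0.23,0.0,0.13],[0.17,0.2,-0.96]],[[0.23,0.03,0.13],[0.18,0.19,-0.97]]]
[[[0.23,0.04,0.13],[0.17,0.2,-0.96]]]
end [561.9 162.9 240. ] [ 3.141 -0.     1.902] n 6
```

Request:
drive_tool([
  [[0.23, -0.06, 0.12], [0.17, 0.2, -0.97]],
  [[0.24, -0.03, 0.12], [0.17, 0.2, -0.97]],
  [[0.23, -0.02, 0.12], [0.17, 0.2, -0.97]],
  [[0.23, 0, 0.13], [0.17, 0.2, -0.97]],
  [[0.23, 0.03, 0.13], [0.17, 0.2, -0.97]],
])

```text
t: 23.7
eef_pos: [562.6, 155.9, 243.5]
tcp_rot: [3.126, 0.015, 1.826]
ft_force: [-0.0, -0.3, -1.1]
opening: 0.295
```

Request:
drive_tool([
  [[0.2, 0.04, 0.1], [0.1, 0.15, -0.8]],
  [[0, 0, 0], [0, 0, 0]],
  [[0, 0, 0], [0, 0, 0]],
])

```text
t: 23.95
eef_pos: [562.5, 161.7, 240.7]
tcp_rot: [3.134, 0.004, 1.885]
ft_force: [-0.1, -0.6, -1.3]
opening: 0.293
```

Run:
```python
from cell import env
from st import *
st=env.state(); print(st["eef_pos"],st["tcp_rot"])
w=env.read_camera("wrist"); cv2.imwrite("pics/z.png",w["pixels"])
s=env.read_camera("scene"); crop(s,"z1.png",320,130,480,310,4)
R=rotm(st["tcp_rot"]); P=st["eef_pos"]
for n,t in(("tip",[0,-21,168.5]),("bend",[0,0,161]),("top",[0,0,6-40]),("guard",[0,0,51])): print(n,"scene",((proj(s,P+R.apply(t))-[320,130])*4).round())
plan([562,163,211],[np.pi,0,1.902],st)
```

```text
[562.51559108 161.71989078 240.66059022] [3.13420822 0.0044832  1.88456664]
tip scene [155. 481.]
bend scene [187. 483.]
top scene [209. 215.]
guard scene [199. 339.]
[[[0.03,-0.01,0.49],[0.05,0.03,-0.11]],[[0.02,0.0,0.5],[0.04,0.03,-0.11]]]
end [561.9 163.  211. ] [ 3.141 -0.     1.902] n 2
```

View pics/z.png

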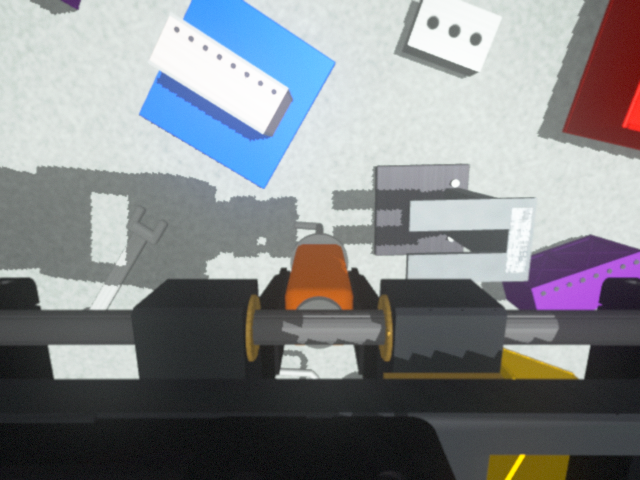

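View pics/z1.png

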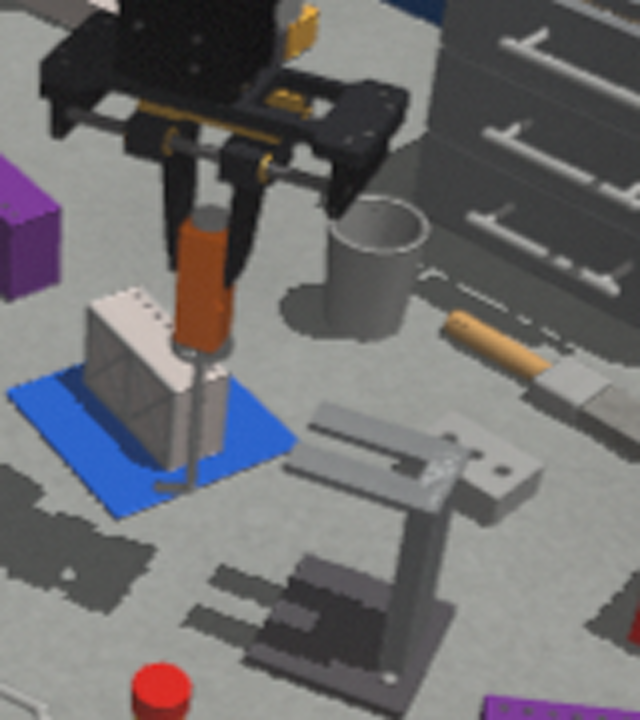

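The hook sits about 4 mm lower in the grip than before: bend at z1 (192,489) against the predicted (187,483). I'll enter the slot with the guard about 10 mm above the shelf and lower until it touches.

Request:
drive_tool([
  [[0.03, 0, 0.4], [0.05, 0.03, -0.11]],
  [[0.02, 0, 0.4], [0.04, 0.03, -0.11]],
  [[0, 0, 0], [0, 0, 0]],
  [[0, 0, 0], [0, 0, 0]],
])

```text
t: 24.38
eef_pos: [561.9, 163.2, 216.1]
tcp_rot: [-3.14, -0.001, 1.904]
ft_force: [0.9, 0.5, -1.0]
opening: 0.292
```

Run:
```python
from cell import env
from st import *
st=env.state(); 
w=env.read_camera("wrist"); crop(w,"aa.png",280,140,560,290,2.8)
u=np.array([np.cos(.3312),np.sin(.3312),0]); H=np.array([656.9,195.2,216])
d=st["eef_pos"]-H; print(st["eef_pos"],st["tcp_rot"],"along",d@u,"lat",d@[-u[1],u[0],0])
plan(H-u*55,[np.pi,0,1.902],st,step=20)
plan(H,[np.pi,0,1.902],dict(eef_pos=H-u*55,tcp_rot=[np.pi,0,1.902]),step=16)
```

```text
[561.93306819 163.20957277 216.118783  ] [-3.14040469e+00 -8.80971455e-04  1.90396248e+00] along -100.20833060731452 lat 0.6293238521884493
[[[-0.01,0.5,0.0],[-0.0,-0.0,0.01]],[[-0.01,0.5,0.0],[-0.01,-0.01,0.01]],[[-0.0,0.51,0.0],[-0.0,-0.0,0.0]]]
end [604.9 177.4 216.1] [-3.141 -0.     1.902] n 3
[[[-0.0,0.46,0.0],[0.0,0.0,0.0]],[[-0.0,0.46,0.0],[0.0,0.0,0.0]],[[-0.0,0.46,0.0],[0.0,0.0,0.0]],[[-0.0,0.45,0.0],[0.0,0.0,0.0]]]
end [656.8 195.2 216. ] [3.142 0.    1.902] n 4
```

View pics/aa.png

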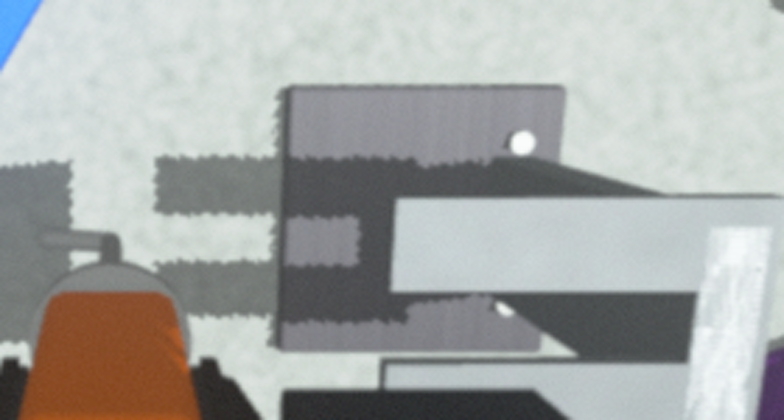

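Run:
```python
from cell import env
from st import *
from fit import px
w=env.read_camera("wrist"); st=env.state(); R=rotm(st["tcp_rot"])
f=lambda q:px(q,280,140,2.8)
for q in[(392,292),(690,294),(384,360),(398,198),(690,358)]:
    X=onz(w,*f(q),150); print(q,X.round(1),"tool",R.inv().apply(X-st["eef_pos"]).round(1))
for q in[(110,262),(32,340),(190,340)]:
    X=onz(w,*f(q),163); print(q,"guard tool",R.inv().apply(X-st["eef_pos"]).round(1))
X=onz(w,*f((110,240)),51);print("bend",R.inv().apply(X-st["eef_pos"]).round(1))
```

```text
(392, 292) [623.9 190.7 150. ] tool [ 5.7 66.9 67.2]
(690, 294) [690.4 213.1 150. ] tool [  5.1 137.2  67.3]
(384, 360) [628.6 174.5 150. ] tool [-11.1  66.1  67.2]
(398, 198) [616.5 211.8 150. ] tool [28.  66.9 67.3]
(690, 358) [697.5 198.9 150. ] tool [-10.7 139.2  67.3]
(110, 262) guard tool [15.8  0.4 54.2]
(32, 340) guard tool [ -2.2 -17.2  54.2]
(190, 340) guard tool [-2.2 18.4 54.2]
bend [ -1.1   0.4 166.2]
```

Request:
drive_tool([
  [[-0.02, 0.5, 0], [0, 0, 0]],
  [[-0.02, 0.5, 0], [0, 0, 0]],
  [[0, 0.5, 0], [0, 0, 0]],
  [[0, 0, 0], [0, 0, 0]],
])

```text
t: 24.82
eef_pos: [607.2, 177.4, 217.5]
tcp_rot: [3.139, -0.0, 1.904]
ft_force: [0.1, 1.0, -1.7]
opening: 0.292
```

Run:
```python
from cell import env
from st import *
w=env.read_camera("wrist"); crop(w,"ab.png",220,140,500,290,2.8); s=env.read_camera("scene"); crop(s,"ab1.png",340,150,500,310,4); print(env.state()["eef_pos"],env.state()["ft_force"])
```

```text
[605.00638947 176.90688212 217.1999999 ] [-0.89855561  0.73056913 -0.83170655]
```

View pics/ab.png

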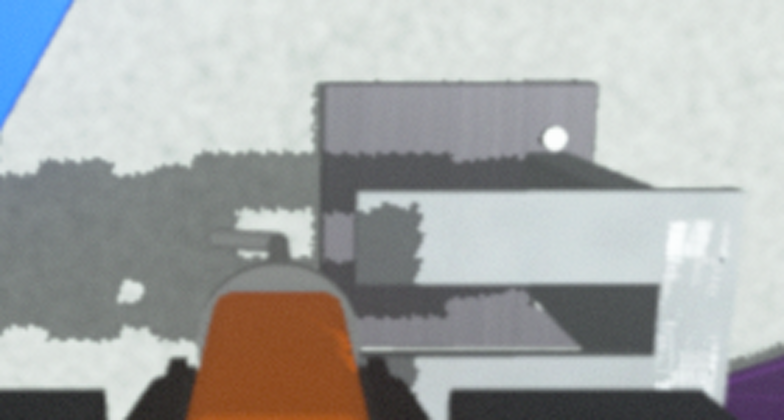

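View pics/ab1.png

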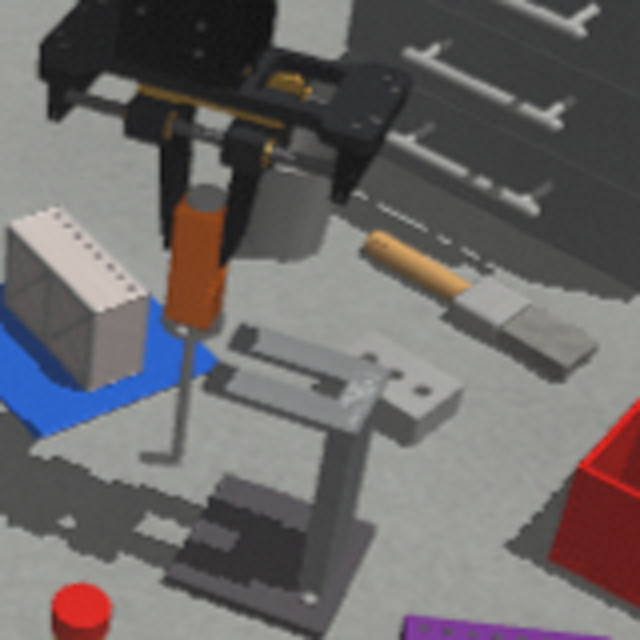

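Request:
drive_tool([
  [[0, 0.46, 0], [0, 0, 0]],
  [[0, 0.46, 0], [0, 0, 0]],
  [[0, 0.46, 0], [0, 0, 0]],
  [[0, 0.42, 0], [0, 0, 0]],
  [[0, 0, 0], [0, 0, 0]],
])

```text
t: 25.33
eef_pos: [657.0, 194.8, 217.3]
tcp_rot: [3.14, -0.001, 1.904]
ft_force: [-0.1, 0.1, -0.9]
opening: 0.291
```

Request:
drive_tool([
  [[0, 0, 0.12], [0, 0, 0]],
  [[0, 0, 0.1], [0, 0, 0]],
  [[0, 0, 0], [0, 0, 0]],
  [[0, 0, 0], [0, 0, 0]],
])

```text
t: 25.67
eef_pos: [655.6, 194.4, 210.7]
tcp_rot: [3.141, -0.001, 1.904]
ft_force: [0.9, -0.3, -1.3]
opening: 0.295
```

Run:
```python
from cell import env
from st import *
w=env.read_camera("wrist"); crop(w,"ac.png",220,140,500,290,2.8); s=env.read_camera("scene"); crop(s,"ac1.png",340,150,500,310,4); print(env.state()["eef_pos"],env.state()["ft_force"])
```

```text
[655.99256292 194.53734392 211.02502959] [-0.6762626  -0.0336399  -1.49380918]
```

View pics/ac.png

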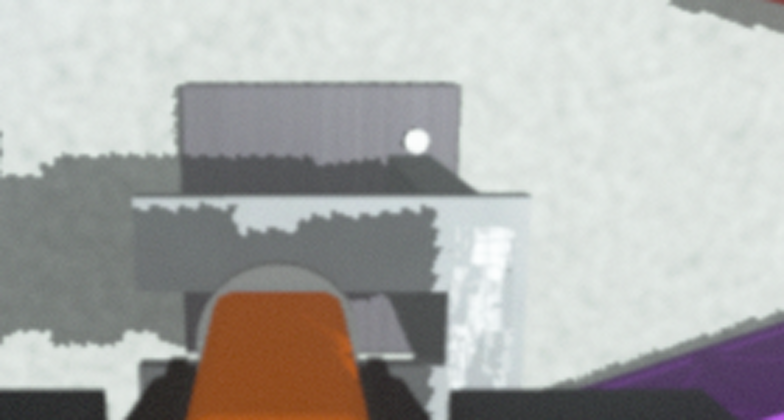

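View pics/ac1.png

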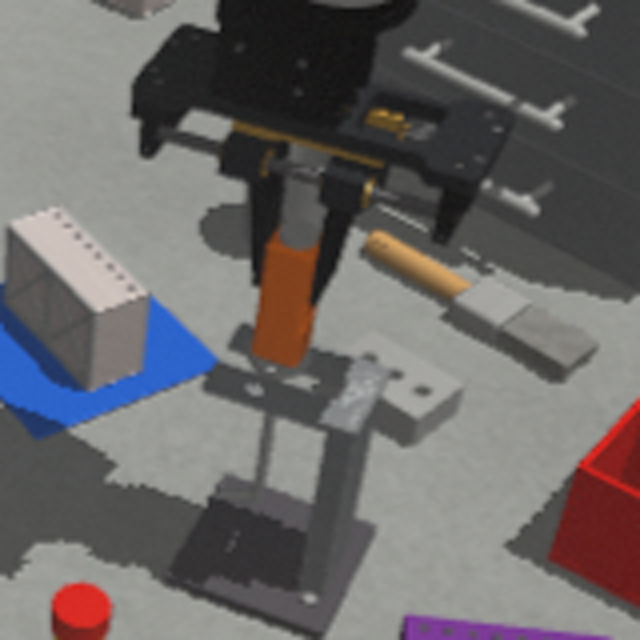

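The rod is in the slot, so I'll lower in small steps until it touches.

Request:
drive_tool([
  [[0, 0, 0.07], [0, 0, 0]],
  [[0, 0, 0.06], [0, 0, 0]],
  [[0, 0, 0], [0, 0, 0]],
  [[0, 0, 0], [0, 0, 0]],
])

```text
t: 26.1
eef_pos: [656.2, 194.6, 206.7]
tcp_rot: [3.141, -0.001, 1.904]
ft_force: [-0.3, -0.1, -2.5]
opening: 0.293
```

Request:
drive_tool([
  [[0, 0, 0.05], [0, 0, 0]],
  [[0, 0, 0], [0, 0, 0]],
  [[0, 0, 0], [0, 0, 0]],
])

```text
t: 26.35
eef_pos: [656.3, 194.6, 205.3]
tcp_rot: [3.141, -0.001, 1.904]
ft_force: [-0.1, -0.5, -1.5]
opening: 0.293
```

Request:
drive_tool([
  [[0, 0, 0.05], [0, 0, 0]],
  [[0, 0, 0], [0, 0, 0]],
  [[0, 0, 0], [0, 0, 0]],
])

```text
t: 26.6
eef_pos: [656.2, 194.6, 203.8]
tcp_rot: [3.141, -0.001, 1.904]
ft_force: [-0.4, -0.9, -0.9]
opening: 0.29
```

Request:
drive_tool([
  [[0, 0, 0.05], [0, 0, 0]],
  [[0, 0, 0], [0, 0, 0]],
  [[0, 0, 0], [0, 0, 0]],
])

```text
t: 26.85
eef_pos: [656.5, 194.7, 203.0]
tcp_rot: [3.14, -0.0, 1.904]
ft_force: [-1.0, -0.6, 4.2]
opening: 0.29
```

Contact at z≈203 (4 N). Release and rise.

Request:
drive_tool([
  [[0, 0, 0], [0, 0, 0]],
  [[0, 0, 0], [0, 0, 0]],
  [[0, 0, 0], [0, 0, 0]],
  [[0, 0, 0], [0, 0, 0]],
], jaw=0.2)

```text
t: 27.18
eef_pos: [656.3, 194.6, 202.2]
tcp_rot: [3.141, -0.001, 1.904]
ft_force: [-0.1, -0.4, 0.1]
opening: 0.515
```

Run:
```python
from cell import env
from st import *
w=env.read_camera("wrist"); crop(w,"ad.png",220,140,500,290,2.8); print(env.state()["opening"])
```

```text
0.5549636821583234
```

View pics/ad.png

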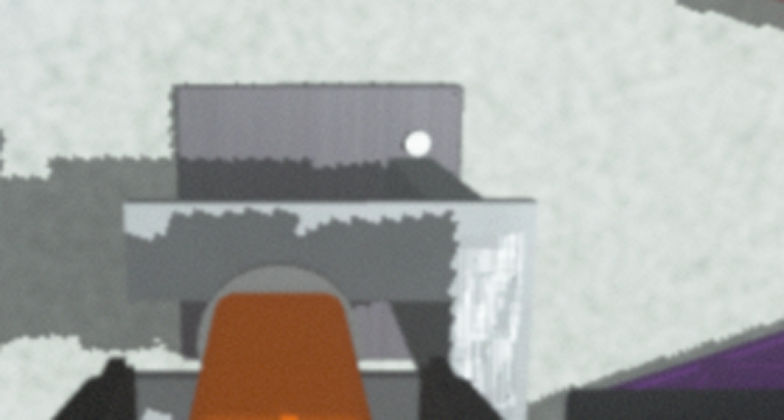

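The hook stays seated and the fingers are clear. I'll rise and move off.

Request:
drive_tool([
  [[0, 0, -0.3], [0, 0, 0]],
  [[0, 0, -0.7], [0, 0, 0]],
  [[0, 0, -0.9], [0, 0, 0]],
  [[0, 0, -0.9], [0, 0, 0]],
  [[0, 0, -0.9], [0, 0, 0]],
])

```text
t: 27.65
eef_pos: [656.1, 194.5, 315.4]
tcp_rot: [3.14, -0.001, 1.904]
ft_force: [-0.2, -0.4, 0.4]
opening: 0.601
```

Request:
drive_tool([
  [[0, 0, -0.9], [0, 0, 0]],
  [[0.5, 0, -0.7], [0, 0, 0]],
  [[0.9, -0.5, 0], [0, 0, 0]],
  [[0.9, -0.5, 0], [0, 0, 0]],
  [[0.9, -0.5, 0], [0, 0, 0]],
])

```text
t: 28.07
eef_pos: [581.3, 271.0, 362.3]
tcp_rot: [3.14, -0.001, 1.904]
ft_force: [0.3, 0.2, 0.2]
opening: 0.598
```

Request:
drive_tool([
  [[0.9, -0.7, 0], [0, 0, 0]],
  [[0.9, -0.7, 0], [0, 0, 0]],
  [[0.9, -0.7, 0], [0, 0, 0]],
  [[0.5, -0.5, 0], [0, 0, 0]],
  [[0, 0, 0], [0, 0, 0]],
])

```text
t: 28.48
eef_pos: [473.9, 337.4, 362.9]
tcp_rot: [3.14, -0.001, 1.907]
ft_force: [-0.7, -1.4, 0.6]
opening: 0.597
```

Run:
```python
from cell import env
from st import *
w=env.read_camera("top"); cv2.imwrite("pics/ae.png",w["pixels"]); s=env.read_camera("scene"); cv2.imwrite("pics/af.png",s["pixels"]);crop(s,"ag.png",260,180,460,330,4)
st=env.state(); print(st["t"],st["eef_pos"])
for t in("hook_handle","hook_guard","part_center","pan_eye"): print(t,[(round(d["score"],2),d["point"]) for c in(w,s) for d in env.tip_of(t,c)[:3]])
```

```text
28.5833 [476.87097255 335.96429173 362.349553  ]
hook_handle [(0.51, [654.3, 197.9, 192.6]), (0.85, [656.8, 193.0, 196.9])]
hook_guard [(0.72, [657.1, 196.1, 150.2]), (0.61, [656.1, 196.2, 146.4])]
part_center [(0.97, [260.3, -351.1, 37.5]), (0.95, [286.6, -204.9, 27.1]), (0.62, [834.8, 179.1, 36.1]), (0.93, [227.0, 312.9, 37.4]), (0.83, [842.0, 183.3, 36.4]), (0.73, [439.3, 258.1, 42.7])]
pan_eye [(0.85, [583.5, -13.5, 48.2]), (0.82, [578.7, -13.2, 48.7])]
```

View pics/ae.png

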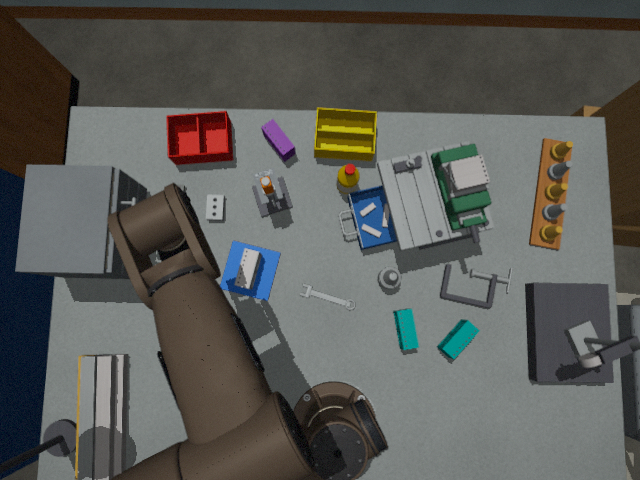

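View pics/ag.png

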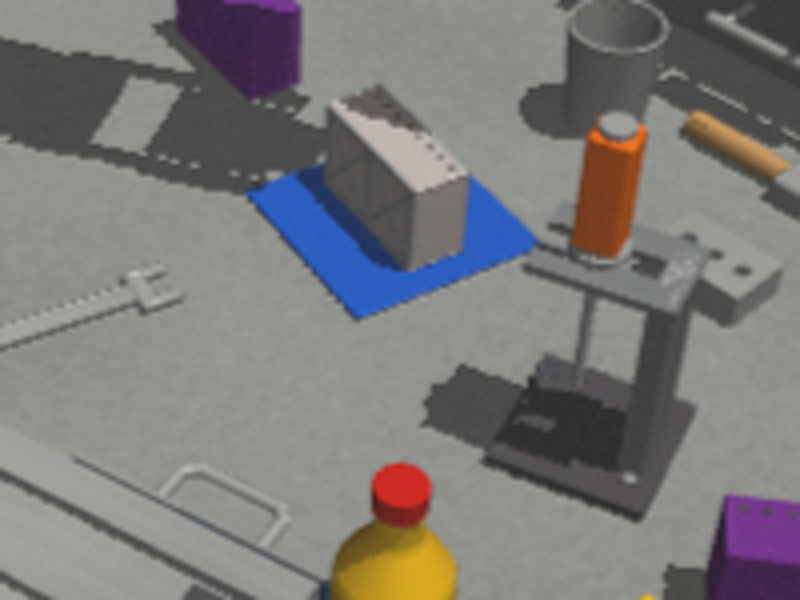

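The top view shows the pan out (eye at (347,222)) and the part on the mat (250,265). The hook hangs as it did at the start, and the bystanders are where they were.

Run:
```python
from cell import env
print(env.job_done())
```

```text
the job is handed in; nothing more can be done
None
```

I did the job in the order asked and handed it in at about 28.6 s of the 72 s allowed. No verdict was reported.

- **Part:** it stands upright on the blue mat, lined up with the mat's sides and close to the middle. I measured a clear margin on every side.
- **Pan:** I hooked the eye with the claw under its bar and pulled the pan out. Pulling on the stop built up to 8 N, well over its 2.5 N of rubbing, and the bar didn't move. The bar had travelled 149 to 152 mm by the cameras, against 150 mm nominal. One single reading gave 156 mm, which I put down to that detector's error.
- **Hook:** it is back on its bracket, hanging as at the start. Detected positions were within about 5 mm of those before.
- **Other things:** the bystanders look unmoved in the last top view.

**Disagreed along the way:** at the stop with the steep pull, the hook tipped in the jaws and ended about 4 mm lower in the grip. I pulled again with it more upright and allowed for the slip when hanging it up. Detector positions for the part on the mat differed by up to about 6 mm. I relied on my own pixel measurements there.

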